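# Lay out an interferometer on the breadboard

### The arm

A 6-joint arm with a two-finger parallel gripper is mounted at the origin on the work surface. World frame = base frame: x ahead of the robot, y to its left, z up, the work surface at z = 0. Lengths are in m, angles in rad, forces in N, time in s.
With the tool pointing down it reaches from about 0.325 to 0.775 m from the base axis. Payload 5.5 kg.
Tool frame: the origin (TCP) lies at the very end of the fingers, on their centre line; the grasp point (between the pads) lies 19 mm behind it; z points along the fingers, y is the direction in which the jaws open and shut (so a half turn about z gives the same grasp; the last joint's range is limited). The gripper opens to 85 mm and grips with 20 to 120 N. Pads are 22 mm wide; open, the fingers measure 114 mm over their backs; the gripper's body (76 mm by 85 mm) begins 54 mm behind the grasp point. The pads swing forward as they close: fully open they stand 13 mm farther back than shut.
Start: joints at [-1.239, 0.091, 1.231, -0, 1.82, -0.057], TCP at [0.227, -0.555, 0.231] pointing down, gripper open.
Joint ranges: [-2.87, 2.87], [-0.86, 2.18], [0.17, 2.46], [-1.51, 4.65], [0.06, 2.69], [-2.65, 2.65]. Speed limits (rad/s): [2.57, 2.57, 3.01, 3.14, 3.14, 3.14].

### API

Orientations are given as [roll, pitch, yaw] about the fixed x, y, z axes, in that order (R = Rz(yaw) Ry(pitch) Rx(roll)).
In Python, from cell import env, imaging, finish_job gives the robot as it stands.
- The arm moves only by the tool apply_moves, never from a script. Its argument "deltas" is a list of rows, each a list of 7 numbers: the turn, a rotation vector about the tool's x, y, z in units of 5 degrees (1.0 is 5 degrees), then the shift along the tool's x, y, z in cm, then the opening, from -1 (shut) to 1 (fully open), so that 0 is half open. A call has 1 to 5 rows; each row shifts and turns the commanded pose from where the row before left it, along the tool's axes as they then stand; what a row does not reach is not made up. A row lasts 1/12 s, in which the tool goes at most 41.7 mm and 7.16 degrees, less where a joint would pass 70% of its speed; a pose out of reach is approached as far as the arm can. A call is refused whole if a number of a shift passes 4.17 or a number of a turn 1, either way. A call with a gripper value outside its range is refused whole. The fingers move at their own pace and stop on an object; the grip force is fixed at half the most. Time passes only in rows, so rows that do not move let the fingers close. It gives the time, the measured TCP pose, the force and the opening at its end, in the units of the state.
- env.state(): the state, without advancing time (a new reading comes with each control period).
- imaging.get_image(name): name is "side" or "top"; returns the picture (384x512x3 uint8, red, green, blue); there is no depth.
- imaging.camera_model(name): a dict with "mtx" (3x3 intrinsics, pixels), "k1" (the pictures are not rectified: a ray, as slopes to the right and down, at radius r is drawn at 1 + k1 r^2 times it, then the intrinsics apply), "eye" and "rotation" of the camera in the world. Camera axes: x right, y down, z forward; pixel columns grow to the right and rows downward; lengths in m; the calibration is good to about 2 mm. A picture is of the moment at which its call begins. camera_model takes no time and is no camera call.
- finish_job(): hands the job in, once; it reports no verdict.
The state is a dict: "time": time; "qpos": joint angles; "dq": joint speeds; "joint_torque": joint torques, N m; "eef_pos": TCP position; "tool_rot": TCP orientation; "ft_force": force on the tool from outside, world axes, zero at the start; "ft_torque": the same for the moment, N m; "grip_width": finger opening in m.
Only numpy, scipy, OpenCV 4.12 (cv2) and the standard library are available. Lean on these libraries where they do the work, as an engineer would, in place of code of your own. Each camera call takes 0.05 s, during which the arm holds its last target. There are 200 camera calls.

### The job

Rough out the interferometer: first stand the beam splitter where the laser's line crosses the detector's line, on the diagonal that turns the beam away from the detector; only then set the plain mirror on the laser's line 100 mm beyond the splitter and the adjustable mirror 100 mm from the splitter on the side opposite the detector (post centre to post centre), both facing the splitter, and the lens on the detector's line 75 mm in front of the detector's snout (to the lens's post centre). Mirrors and lens stand square to their line. Set every part down upright on the breadboard without dropping or tipping it, let go of it, and leave the wooden plate, the hex driver and the bottle where they are.

Things in the scene. Friction and masses are not known exactly. Their poses are not given: they have to be found in the camera images.
- breadboard: Fixed grey plate 450 x 750 x 12 mm with holes; top face 12 mm above the work surface, all else stands on it. Origin: centre of underside, x across its 450 mm. The four loose optics each have an upright 46 x 46 mm square mount, 42 to 88 mm above the foot's underside, on a steel post 25 mm thick with a round foot 50 x 8 mm; 0.26 kg. Origin: centre of the foot's underside, z up.
- splitter: Beam splitter, loose: RED frame 12 mm thick round a greenish see-through plate, turned 45 degrees on its post: the face's normal lies midway between its +x and +y; the narrow side edges to grip lie 23 mm either way along the line midway between -x and +y. A half turn is all the same. The right diagonal: its x axis (not y) along the laser's beam, either way. Mount, post, origin: see breadboard.
- plain_mirror: Plain mirror, loose: WHITE block 14 mm thick, a round silver mirror in a BLACK ring (38 mm across, standing 5 mm out) on one face, nothing behind. +x points out of the mirror face; the narrow side edges to grip are at y = +-23 mm. Mount, post and origin: see breadboard.
- adjustable_mirror: Adjustable mirror, loose: BLACK block 19 mm thick, a round silver mirror in front, three ORANGE knobs at its back reaching 30 mm behind the post's axis. +x points out of the mirror face (knobs to -x); the narrow side edges to grip are at y = +-23 mm. Mount, post and origin: see breadboard.
- lens: Lens, loose: BLUE frame 12 mm thick with a clear round lens. x is the lens's axis (both faces alike, a half turn is all the same); the narrow side edges to grip are at y = +-23 mm. Mount, post and origin: see breadboard.
- laser: Laser, bolted down near the board's left end: silver tube 34 mm thick, 150 mm long, in a black clamp with an orange lever; up to 100 mm high. Origin: under the tube's middle on the board's top face. The beam (not drawn) leaves level along +x, parallel to the board's long edges, from the red aperture 75 mm ahead of the origin and 65 mm up; a black collar marks this end, a black cable the rear.
- detector: Photodetector, bolted down near the board's far edge: white 50 mm housing with a round black snout, on a post like the optics; 92 mm high. Origin: centre of the foot's underside. It looks along its +x, square to the laser's beam; the snout's face is 30 mm ahead of the origin, 65 mm up.
- wood_plate: Bystander: loose wooden sample plate 80 x 120 x 14 mm lying flat; origin under its centre.
- hex_driver: Bystander: loose hex driver with a yellow handle, 170 mm long, 25 mm thick, lying along its x; origin on its underside, near the front end of the handle.
- cleaner_bottle: Bystander: small amber bottle with a black cap, 36 mm across, 80 mm high; origin under its centre.
Not all that is in view belongs to the job. What is shaped like the adjustable_mirror but turquoise is not meant.

How it is judged:
By the outcome, as a careful person would: the job done as asked, in the order asked, and still so for the second after the job is handed in, with the robot touching nothing.
It also fails if it takes over 80 s, if anything falls off the work surface, if the arm or the gripper's body presses on something with over 40 N, if the wrist force passes 120 N, or if a joint passes its speed limit or range.

## Working session

There is one attempt and no reset: what is moved stays moved. The work goes in short steps, Python scripts to look and compute and a tool call to move; the robot and the scene stay as the last step left them, time stands still between calls to the robot, and variables do not carry over. Pictures are saved under pics/ and viewed, about 12 in all and at most 16, crops included, and the job is handed in when it is done.

Besides the shell and the picture viewer there is one more tool, called by a JSON object that holds its "method" and its "body". apply_moves: Moves the arm, as the interface text tells. Its arguments: {"type":"object","properties":{"deltas":{"type":"array"}},"required":["deltas"]}

```bash
ls; mkdir -p pics; python3 - <<'E'
from cell import env, imaging
import cv2
print(env.state())
for n in("side","top"):
    print(imaging.camera_model(n))
    im=imaging.get_image(n); cv2.imwrite(f"pics/{n}0.png",cv2.resize(im[:,:,::-1],(800,600),interpolation=cv2.INTER_CUBIC)); cv2.imwrite(f"pics/raw_{n}0.png",im[:,:,::-1])
E
```

```text
pics
{'time': 0.0, 'qpos': array([-1.23868656e+00,  9.18797325e-02,  1.23192246e+00, -3.94808741e-06,
        1.81978426e+00, -5.67258556e-02]), 'dq': array([ 1.49888854e-05, -1.65185062e-03, -8.80867648e-04,  7.47046710e-04,
        2.74001805e-04,  8.80748202e-04]), 'joint_torque': array([-8.68904481e-04, -4.58719575e+01, -4.18034577e+01, -1.98726152e-04,
        1.14117473e-02,  5.18949423e-05]), 'eef_pos': array([ 0.22735581, -0.55494601,  0.23011771]), 'tool_rot': array([-3.13960184e+00, -1.09217349e-04,  3.88834547e-01]), 'ft_force': array([ 0.46596884,  0.4231053 , -0.84656181]), 'ft_torque': array([-0.04650335,  0.03479999, -0.04941   ]), 'grip_width': 0.08519763422924394}
{'mtx': array([[411.72832472,   0.        , 257.99834816],
       [  0.        , 411.72832472, 191.43727348],
       [  0.        ,   0.        ,   1.        ]]), 'k1': -0.06913339035704, 'eye': array([0.30653855, 0.82974082, 0.89729046]), 'rotation': array([-2.31752592,  0.01725551, -2.93477786])}
{'mtx': array([[401.60229038,   0.        , 259.35588672],
       [  0.        , 401.60229038, 192.14337315],
       [  0.        ,   0.        ,   1.        ]]), 'k1': -0.05670325175723139, 'eye': array([ 0.39108681, -0.08779567,  1.18972741]), 'rotation': array([-3.01905519, -0.00418319, -1.55418899])}
```

View pics/top0.png

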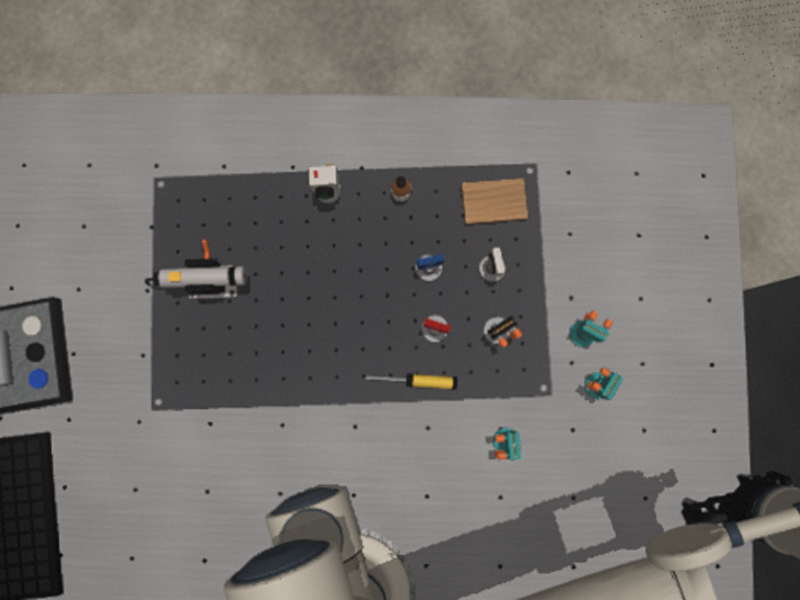

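View pics/side0.png

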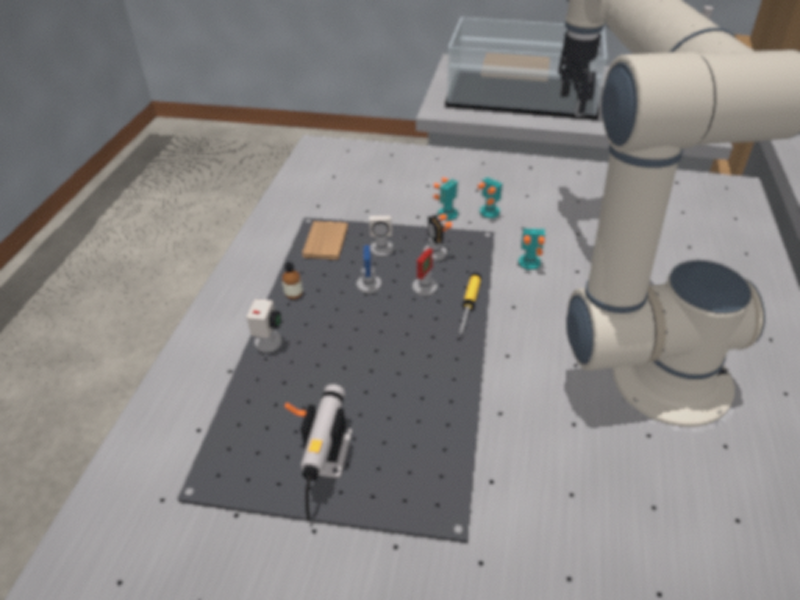

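```bash
cat > h.py <<'E'
import numpy as np, cv2
from scipy.spatial.transform import Rotation as R
from cell import env, imaging
def cam(n):
    c=imaging.camera_model(n); return c, R.from_euler('xyz',c['rotation']).as_matrix()
def project(n,P):
    c,M=cam(n); p=(np.atleast_2d(P)-c['eye'])@M; s=p[:,:2]/p[:,2:]
    s=s*(1+c['k1']*(s**2).sum(1,keepdims=True)); K=c['mtx']
    return s*[K[0,0],K[1,1]]+K[:2,2]
def ray(n,uv):
    c,M=cam(n); uv=np.atleast_2d(np.float64(uv))
    s=cv2.undistortPoints(uv[:,None],c['mtx'],np.array([c['k1'],0,0,0.]))[:,0]
    return c['eye'], np.c_[s,np.ones(len(s))]@M.T
def onplane(n,uv,z):
    e,d=ray(n,uv); return e+d*((z-e[2])/d[:,2])[:,None]
def rect(n,im,z,x0,x1,y0,y1,mm):
    """up=+x, left=+y ; pixel (c,r): y=y1-c*mm, x=x1-r*mm"""
    ys=np.arange(y1,y0,-mm); xs=np.arange(x1,x0,-mm); Y,X=np.meshgrid(ys,xs)
    m=project(n,np.c_[X.ravel(),Y.ravel(),np.full(X.size,z)]).reshape(*X.shape,2).astype(np.float32)
    o=cv2.remap(im,m[...,0],m[...,1],cv2.INTER_CUBIC)
    for i,y in enumerate(ys):
        if abs(y/.05-round(y/.05))*.05<mm/2: cv2.line(o,(i,0),(i,6),(255,255,0),1); cv2.putText(o,f"{y*1000:.0f}",(i,18),0,.35,(255,255,0))
    for i,x in enumerate(xs):
        if abs(x/.05-round(x/.05))*.05<mm/2: cv2.line(o,(0,i),(6,i),(255,255,0),1); cv2.putText(o,f"{x*1000:.0f}",(8,i),0,.35,(255,255,0))
    return o
E
python3 - <<'E'
from h import *
for n,p in(("top",[(160,184),(533,171),(544,387),(158,402)]),("side",[(189,491),(308,221),(489,235),(459,529)])):
    print(n,onplane(n,np.array(p)/1.5625-.18,.012).round(4).tolist())
im=cv2.imread("pics/raw_top0.png")
cv2.imwrite("pics/r1.png",rect("top",im,.1,.2,.66,-.42,.37,.001))
im=cv2.imread("pics/raw_side0.png")
cv2.imwrite("pics/r2.png",rect("side",im,.1,.2,.66,-.42,.37,.001))
E
```

```text
top [[0.7573, 0.3931, 0.012], [0.7951, -0.3348, 0.012], [0.3778, -0.3517, 0.012], [0.337, 0.3694, 0.012]]
side [[0.7562, 0.3897, 0.012], [0.794, -0.327, 0.012], [0.3713, -0.3502, 0.012], [0.3356, 0.3676, 0.012]]
```

View pics/r1.png

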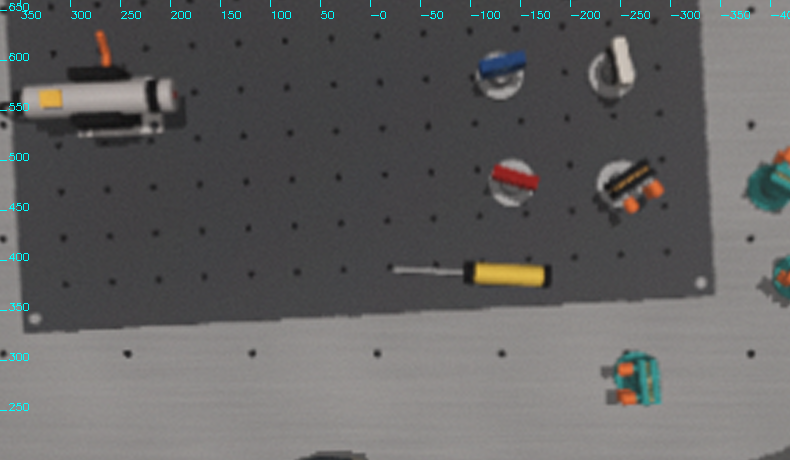

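View pics/r2.png

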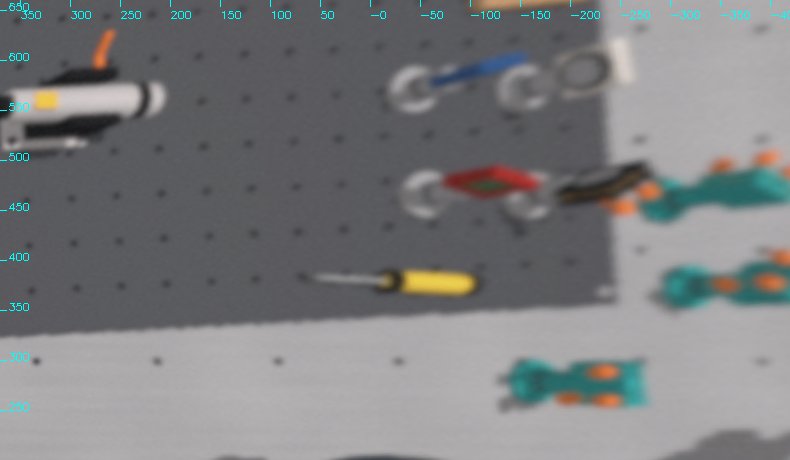

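```bash
python3 - <<'E'
from h import *
T=cv2.imread("pics/raw_top0.png"); S=cv2.imread("pics/raw_side0.png")
# board yaw
mm=.001
for n,im in(("top",T),("side",S)):
    ys=np.arange(.45,-.45,-mm); xs=np.arange(.85,.28,-mm); Y,X=np.meshgrid(ys,xs)
    m=project(n,np.c_[X.ravel(),Y.ravel(),np.full(X.size,.012)]).reshape(*X.shape,2).astype(np.float32)
    g=cv2.cvtColor(cv2.remap(im,m[...,0],m[...,1],cv2.INTER_CUBIC),cv2.COLOR_BGR2GRAY)
    k=cv2.morphologyEx((g<105).astype(np.uint8),cv2.MORPH_OPEN,np.ones((25,25)))
    c=max(cv2.findContours(k,0,2)[0],key=cv2.contourArea); r=cv2.minAreaRect(c)
    print(n,"board ctr",.85-r[0][1]*mm,.45-r[0][0]*mm,r[1:])
# laser axis
    m=project(n,np.c_[X.ravel(),Y.ravel(),np.full(X.size,.077)]).reshape(*X.shape,2).astype(np.float32)
    q=cv2.remap(im,m[...,0],m[...,1],cv2.INTER_CUBIC); g=q.min(2)
    for y in (.33,.22,.21,.20):
        j=int(round((.45-y)/mm)); col=g[int((.85-.63)/mm):int((.85-.5)/mm),j]; b=np.where(col>125)[0]
        print(n,"y",y,"x edges",.63-b.min()*mm,.63-b.max()*mm)
def up(n,im,z,x0,x1,y0,y1,s): return rect(n,im,z,x0,x1,y0,y1,s)
a=up("top",T,.104,.64,.80,.0,.21,.00053)[:300,:395]; b=up("top",T,.020,.64,.80,.0,.21,.00053)[:300,:395]
c=up("top",T,.1,.43,.63,-.30,-.09,.00053)[:,:395]; d=up("side",S,.104,.64,.80,-.02,.19,.00053)[:300,:395]
W=np.zeros((600,800,3),np.uint8)
for im,(y,x) in((a,(0,0)),(b,(0,400)),(d,(300,0))): im=im[:298,:398]; W[y:y+im.shape[0],x:x+im.shape[1]]=im
e=up("side",S,.02,.64,.80,-.02,.19,.00053)[:298,:395]; W[300:300+e.shape[0],400:400+e.shape[1]]=e
cv2.imwrite("pics/det.png",W)
cv2.imwrite("pics/parts.png",up("top",T,.1,.43,.63,-.31,-.07,.00034))
# colour box fits
from scipy.optimize import minimize
def hull(mask): return cv2.convexHull(np.vstack(cv2.findContours(mask,0,2)[0]))[:,0].astype(float)
f=8
def draw(P): 
    m=np.zeros((384*2,512*2),np.uint8); cv2.fillConvexPoly(m,cv2.convexHull(np.int32(np.round((P*2+.5)*256))),1,shift=8); return m
boxes={"splitter":(lambda i:(i[...,2]-i[...,1]>50)&(i[...,2]-i[...,0]>50)&(i[...,1]<75),.012,(.48,-.135,np.radians(162))),
"lens":(lambda i:(i[...,0]-i[...,2]>35)&(i[...,0]-i[...,1]>15),.012,(.595,-.118,np.radians(100)))}
for nm,(fn,t,g) in boxes.items():
    ms=[]
    for n,im in(("top",T),("side",S)):
        i=cv2.resize(im,None,fx=2,fy=2,interpolation=cv2.INTER_CUBIC).astype(int); k=fn(i).astype(np.uint8)
        p=project(n,[[g[0],g[1],.077]])[0]*2; w=np.zeros_like(k); cv2.circle(w,tuple(np.int32(p)),44,1,-1); k*=w
        h=hull(k); d=np.zeros_like(k); cv2.fillConvexPoly(d,np.int32(h),1); ms.append(d)
    def cost(v):
        c,s=np.cos(v[2]),np.sin(v[2]); B=np.array([[v[0]+c*a-s*b,v[1]+s*a+c*b,z] for a in(-t/2,t/2) for b in(-.023,.023) for z in(.054,.1)])
        return sum(1-(draw(project(n,B))&m).sum()/max(1,(draw(project(n,B))|m).sum()) for n,m in zip(("top","side"),ms))
    best=min((minimize(cost,(g[0],g[1],g[2]+np.radians(o)),method="Nelder-Mead",options=dict(initial_simplex=[(g[0],g[1],g[2]+np.radians(o)),(g[0]+.01,g[1],g[2]+np.radians(o)),(g[0],g[1]+.01,g[2]+np.radians(o)),(g[0],g[1],g[2]+np.radians(o+15))])) for o in(-20,0,20)),key=lambda r:r.fun)
    print(nm,best.x[:2],"normal deg",np.degrees(best.x[2]),best.fun)
E
```

```text
top board ctr 0.5662861328125 0.02066787719726565 ((451.5926513671875, 750.1411743164062), 86.95867919921875)
top y 0.33 x edges 0.576 0.55Traceback (most recent call last):
  File "<stdin>", line 17, in <module>
    return umr_minimum(a, axis, None, out, keepdims, initial, where)
ValueError: zero-size array to reduction operation minimum which has no identity
```

```bash
cat > meas.py <<'E'
from h import *
from scipy.optimize import minimize
def hull(mask): return cv2.convexHull(np.vstack(cv2.findContours(mask,0,2)[0]))[:,0]
def draw(P):
    m=np.zeros((768,1024),np.uint8); cv2.fillConvexPoly(m,cv2.convexHull(np.int32(np.round((P*2+.5)*256))),1,shift=8); return m
RED=lambda i:(i[...,2]-i[...,1]>50)&(i[...,2]-i[...,0]>50)&(i[...,1]<75)
BLUE=lambda i:(i[...,0]-i[...,2]>35)&(i[...,0]-i[...,1]>15)
def fit(ims,fn,t,g):
    """fit mount box (x,y,normal angle) to colour hulls in the given camera images"""
    ms={}
    for n,im in ims.items():
        i=cv2.resize(im,None,fx=2,fy=2,interpolation=cv2.INTER_CUBIC).astype(int); k=fn(i).astype(np.uint8)
        w=np.zeros_like(k); cv2.circle(w,tuple(int(v) for v in project(n,[[g[0],g[1],.077]])[0]*2),44,1,-1)
        d=np.zeros_like(k); cv2.fillConvexPoly(d,hull(k*w),1); ms[n]=d
    def cost(v):
        c,s=np.cos(v[2]),np.sin(v[2]); B=np.array([[v[0]+c*a-s*b,v[1]+s*a+c*b,z] for a in(-t/2,t/2) for b in(-.023,.023) for z in(.054,.1)])
        r=0
        for n,m in ms.items(): q=draw(project(n,B)); r+=1-(q&m).sum()/(q|m).sum()
        return r
    rs=[]
    for o in(-20,0,20):
        p=np.array([g[0],g[1],g[2]+np.radians(o)])
        rs.append(minimize(cost,p,method="Nelder-Mead",options=dict(initial_simplex=p+np.array([[0,0,0],[.01,0,0],[0,.01,0],[0,0,.25]]))))
    b=min(rs,key=lambda r:r.fun); return b.x[0],b.x[1],np.degrees(b.x[2]),b.fun
E
python3 - <<'E'
from meas import *
T=cv2.imread("pics/raw_top0.png"); S=cv2.imread("pics/raw_side0.png")
ims=dict(top=T,side=S)
print("splitter",fit(ims,RED,.012,(.48,-.135,np.radians(-18))),fit(dict(top=T),RED,.012,(.48,-.135,np.radians(-18))))
print("lens",fit(ims,BLUE,.012,(.595,-.118,np.radians(10))),fit(dict(top=T),BLUE,.012,(.595,-.118,np.radians(10))))
s=.00053
W=np.zeros((600,800,3),np.uint8)
for n,z,x0,x1,y0,y1,(r,c) in(("top",.104,.645,.80,0,.21,(0,0)),("top",.02,.645,.80,0,.21,(0,400)),("top",.077,.5,.65,.17,.38,(300,0)),("side",.077,.5,.65,.17,.38,(300,400))):
    i=rect(n,ims[n],z,x0,x1,y0,y1,s)[:298,:398]; W[r:r+i.shape[0],c:c+i.shape[1]]=i
cv2.imwrite("pics/det.png",W)
cv2.imwrite("pics/parts.png",rect("top",T,.1,.43,.63,-.31,-.07,.00034))
E
```

```text
splitter (np.float64(0.48470202085371905), np.float64(-0.14640602397564387), np.float64(-12.343008224748159), np.float64(0.4624625065086502)) (np.float64(0.484942207203504), np.float64(-0.14545688066988405), np.float64(-16.08079568126356), np.float64(0.1307339449541285))
lens (np.float64(0.5994450127465941), np.float64(-0.13359065961217428), np.float64(12.312038874454744), np.float64(0.5916333773228234)) (np.float64(0.6018597233564963), np.float64(-0.13245992707103635), np.float64(18.7013691760804), np.float64(0.29044834307992207))
```

View pics/det.png

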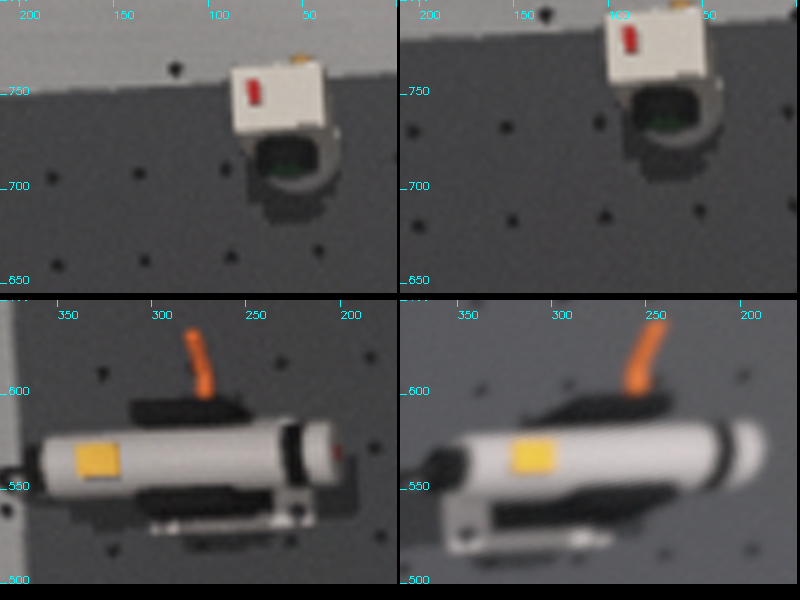

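View pics/parts.png

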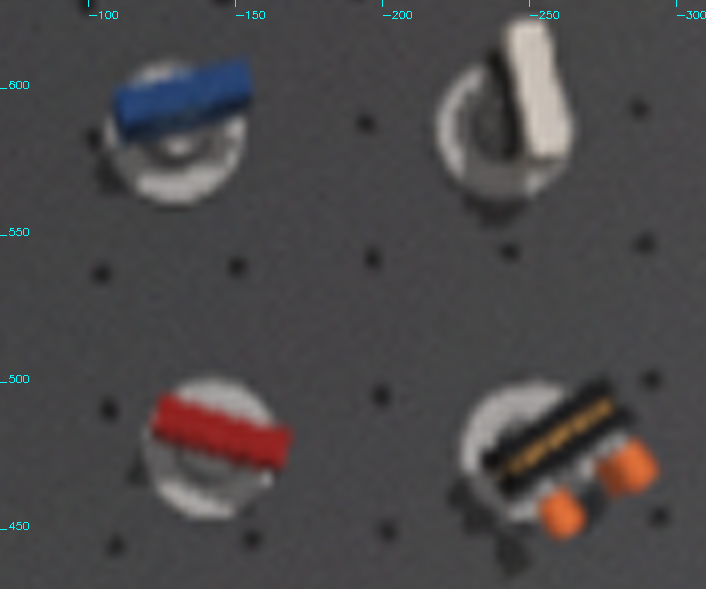

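```bash
cat > plan.py <<'E'
import sys, json
from h import *
def plan(wps, vmax=3.5):
    """wps: (x,y,z,psi_deg,grip). Prints rows in calls of 5."""
    s=env.state(); p=s['eef_pos']; Rc=R.from_euler('xyz',s['tool_rot']); rows=[]
    print("from",p.round(4),np.degrees(s['tool_rot'][2]).round(1))
    for x,y,z,a,g in wps:
        t=np.array([x,y,z]); Rt=R.from_euler('xyz',[np.pi,0,np.radians(a)])
        dv=(Rc.inv()*Rt).as_rotvec(); L=np.linalg.norm(t-p)*100
        n=int(np.ceil(max(L/vmax,np.degrees(np.abs(dv).max())/4.8,1)))
        w=np.full(n,1.) 
        if n>3: w[0]=w[-1]=.5; 
        w/=w.sum(); 
        if w.max()*L>4.1 or np.degrees(np.abs(dv).max())*w.max()>4.95: w[:]=1/n
        q,Rq=p.copy(),Rc
        for k in w:
            sh=Rq.inv().apply(t-p)*k*100; tu=np.degrees(dv)*k/5
            r=[*tu.round(2),*sh.round(2),g]; rows.append([float(v) for v in r])
            q=q+Rq.apply(np.array(r[3:6])/100); Rq=Rq*R.from_rotvec(np.radians(np.array(r[:3])*5))
        p,Rc=q,Rq
    for i in range(0,len(rows),5): print(json.dumps(rows[i:i+5]))
if __name__=="__main__": plan(json.loads(sys.argv[1]), *(float(v) for v in sys.argv[2:]))
E
python3 plan.py '[[0.4845,-0.1455,0.18,-16,1]]'
```

```text
from [ 0.2274 -0.555   0.2303] 22.3
[[-0.0, 0.0, 0.29, 1.51, -1.08, 0.2, 1.0], [-0.0, 0.0, 0.59, 2.97, -2.24, 0.39, 1.0], [-0.0, 0.0, 0.59, 2.85, -2.39, 0.39, 1.0], [-0.0, 0.0, 0.59, 2.72, -2.53, 0.39, 1.0], [-0.0, 0.0, 0.59, 2.59, -2.67, 0.39, 1.0]]
[[-0.0, 0.0, 0.59, 2.45, -2.8, 0.39, 1.0], [-0.0, 0.0, 0.59, 2.3, -2.92, 0.39, 1.0], [-0.0, 0.0, 0.59, 2.15, -3.04, 0.39, 1.0], [-0.0, 0.0, 0.59, 1.99, -3.14, 0.39, 1.0], [-0.0, 0.0, 0.59, 1.82, -3.24, 0.39, 1.0]]
[[-0.0, 0.0, 0.59, 1.65, -3.33, 0.39, 1.0], [-0.0, 0.0, 0.59, 1.48, -3.41, 0.39, 1.0], [-0.0, 0.0, 0.59, 1.3, -3.48, 0.39, 1.0], [-0.0, 0.0, 0.29, 0.56, -1.77, 0.2, 1.0]]
```

{"method": "apply_moves", "body": {"deltas": [[0,0,0.29,1.51,-1.08,0.2,1],[0,0,0.59,2.97,-2.24,0.39,1],[0,0,0.59,2.85,-2.39,0.39,1],[0,0,0.59,2.72,-2.53,0.39,1],[0,0,0.59,2.59,-2.67,0.39,1]]}}

```text
time: 0.52
eef_pos: [0.3168, -0.412, 0.2128]
tool_rot: [-3.141, 0.0, 0.154]
ft_force: [0.7, 0.2, 0.5]
grip_width: 0.0855
```

{"method": "apply_moves", "body": {"deltas": [[0,0,0.59,2.45,-2.8,0.39,1],[0,0,0.59,2.3,-2.92,0.39,1],[0,0,0.59,2.15,-3.04,0.39,1],[0,0,0.59,1.99,-3.14,0.39,1],[0,0,0.59,1.82,-3.24,0.39,1]]}}

```text
time: 0.93
eef_pos: [0.4158, -0.2544, 0.1936]
tool_rot: [-3.141, 0.0, -0.103]
ft_force: [1.4, -0.6, -0.2]
grip_width: 0.0854
```

{"method": "apply_moves", "body": {"deltas": [[0,0,0.59,1.65,-3.33,0.39,1],[0,0,0.59,1.48,-3.41,0.39,1],[0,0,0.59,1.3,-3.48,0.39,1],[0,0,0.29,0.56,-1.77,0.2,1],[0,0,0,0,0,0,1]]}}

```text
time: 1.35
eef_pos: [0.4856, -0.1424, 0.1791]
tool_rot: [-3.14, 0.002, -0.276]
ft_force: [0.2, -0.5, -0.5]
grip_width: 0.0855
```

```bash
python3 plan.py '[[0.4845,-0.1455,0.06,-16,1]]' 2.5
```

```text
from [ 0.4856 -0.1424  0.1791] -15.8
[[-0.0, 0.0, 0.0, 0.0, 0.04, 1.49, 1.0], [-0.0, 0.01, 0.01, 0.0, 0.09, 2.98, 1.0], [-0.0, 0.01, 0.01, -0.0, 0.09, 2.98, 1.0], [-0.0, 0.01, 0.01, -0.0, 0.09, 2.98, 1.0], [-0.0, 0.0, 0.0, -0.0, 0.04, 1.49, 1.0]]
```

{"method": "apply_moves", "body": {"deltas": [[0,0,0,0,0,1.5,1],[0,0,0,0,0,3.0,1],[0,0,0,0,0,3.0,1],[0,0,0,0,0,3.0,1],[0,0,0,0,0,1.0,1]]}}

```text
time: 1.77
eef_pos: [0.4816, -0.1457, 0.0602]
tool_rot: [-3.141, 0.008, -0.28]
ft_force: [-0.6, -0.8, -1.1]
grip_width: 0.0852
```

{"method": "apply_moves", "body": {"deltas": [[0,0,0,0,0,0.4,1],[0,0,0,0,0,0,1],[0,0,0,0,0,0,1]]}}

```text
time: 2.02
eef_pos: [0.4853, -0.1466, 0.0634]
tool_rot: [3.141, -0.002, -0.28]
ft_force: [0.3, 0.4, 0.3]
grip_width: 0.0861
```

{"method": "apply_moves", "body": {"deltas": [[0,0,0,0,0,0,-1],[0,0,0,0,0,0,-1],[0,0,0,0,0,0,-1],[0,0,0,0,0,0,-1],[0,0,0,0,0,0,-1]]}}

```text
time: 2.43
eef_pos: [0.4854, -0.1462, 0.063]
tool_rot: [3.142, -0.003, -0.279]
ft_force: [-0.5, 1.1, 5.6]
grip_width: 0.0451
```

{"method": "apply_moves", "body": {"deltas": [[0,0,0,0,0,0,-1],[0,0,0,0,0,0,-1],[0,0,0,0,0,0,-1]]}}

```text
time: 2.68
eef_pos: [0.4854, -0.1462, 0.0629]
tool_rot: [3.141, -0.003, -0.28]
ft_force: [-0.1, 0.3, 5.7]
grip_width: 0.0453
```

```bash
python3 - <<'E'
from h import *
s=env.state(); print(s['eef_pos'],s['tool_rot'],s['grip_width'],s['ft_force'],s['qpos'])
T=imaging.get_image("top");S=imaging.get_image("side")
cv2.imwrite("pics/raw_top1.png",T[:,:,::-1]);cv2.imwrite("pics/raw_side1.png",S[:,:,::-1])
# overlay detector/laser candidates on initial pictures
ims=dict(top=cv2.imread("pics/raw_top0.png"),side=cv2.imread("pics/raw_side0.png"))
th=np.radians(-86.96); d=np.array([np.cos(th),np.sin(th)]); n=np.array([-np.sin(th),np.cos(th)]) # beam dir, left(+x) 
D=np.array([.7472,.063]); 
def box(c,l,w,z0,z1):  # l along -n, w along d
    B=[[*(c+n*a*l/2+d*b*w/2),z] for z in(z0,z1) for a,b in((-1,-1),(-1,1),(1,1),(1,-1))]; B=np.array(B)
    return [B[[0,1,2,3,0]],B[[4,5,6,7,4]]]+[B[[i,i+4]] for i in range(4)]
t=np.linspace(0,2*np.pi,40)
L=[np.array([[*(D+.025*np.array([np.cos(a),np.sin(a)])),.020] for a in t])]
L+=box(D,.034,.05,.054,.104)
L+=[np.array([[*(D-n*.03+d*.0),.077],[*(D-n*.4),.077]])]
def axis(y): return np.array([.5690+(.2115-y)*.0531,y])
L+=[np.array([[*axis(.19),.077],[*axis(-.2),.077]])]
for off in(-.017,.017): L+=[np.array([[*(axis(.345)+n*off),.077],[*(axis(.20)+n*off),.077]])]
out=[]
for k,(x0,y0) in(("top",(95,95)),("side",(115,170))):
    f=4; im=cv2.resize(ims[k],None,fx=f,fy=f,interpolation=cv2.INTER_CUBIC)
    for l in L: cv2.polylines(im,[np.int32(np.round((project(k,l)*f+f/2-.5)*16))],False,(0,255,255),1,shift=4)
    out.append(im[y0*f:(y0+150)*f,x0*f:(x0+(140 if k=='top' else 60))*f] if 0 else im[y0*f:(y0+145)*f,x0*f:(x0+100+(35 if k=='top' else -35))*f])
cv2.imwrite("pics/ov.png",np.hstack(out))
print(out[0].shape,out[1].shape)
E
```

```text
[ 0.48535945 -0.14617841  0.06294641] [ 3.14149666e+00 -2.58563320e-03 -2.79532316e-01] 0.045251848605135404 [-0.13392433  0.31997892  5.71797498] [-3.59735556e-01 -1.30458064e-01  1.74817433e+00  1.11604049e-04
  1.52129137e+00  1.49058783e+00]
(580, 540, 3) (580, 260, 3)
```

View pics/ov.png

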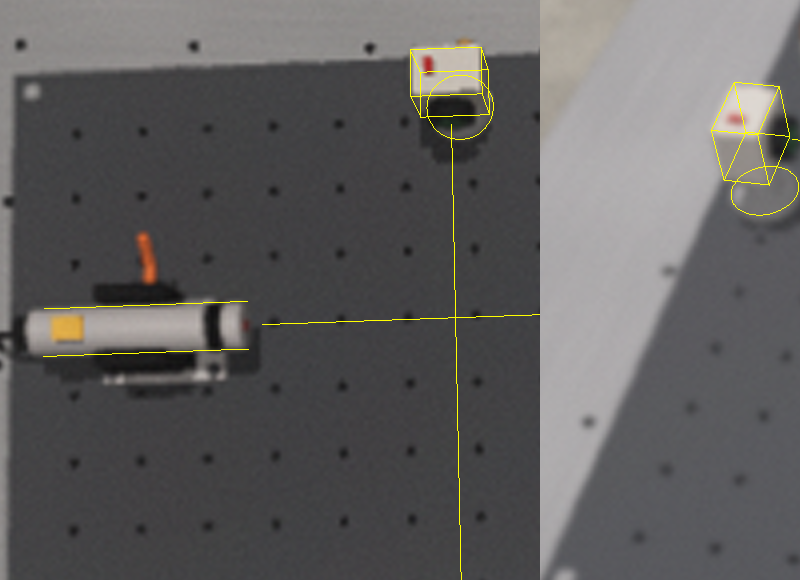

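```bash
python3 plan.py '[[0.4854,-0.1462,0.19,-16,-1],[0.578,0.0533,0.19,-41.96,-1],[0.578,0.0533,0.068,-41.96,-1]]' 3
```

```text
from [ 0.4854 -0.1462  0.0629] -16.0
[[0.0, -0.0, -0.0, 0.0, 0.0, -1.59, -1.0], [0.0, -0.01, -0.0, 0.01, 0.0, -3.18, -1.0], [0.0, -0.01, -0.0, 0.01, 0.0, -3.18, -1.0], [0.0, -0.01, -0.0, 0.0, 0.0, -3.18, -1.0], [0.0, -0.0, -0.0, 0.0, 0.0, -1.59, -1.0]]
[[0.0, 0.0, 0.37, 0.24, -1.55, 0.0, -1.0], [0.0, 0.0, 0.74, 0.39, -3.12, 0.0, -1.0], [0.0, 0.0, 0.74, 0.18, -3.14, 0.0, -1.0], [0.0, 0.0, 0.74, -0.02, -3.14, 0.0, -1.0], [0.0, 0.0, 0.74, -0.22, -3.13, 0.0, -1.0]]
[[0.0, 0.0, 0.74, -0.42, -3.11, 0.0, -1.0], [0.0, 0.0, 0.74, -0.62, -3.08, 0.0, -1.0], [0.0, 0.0, 0.37, -0.41, -1.52, 0.0, -1.0], [0.0, -0.0, 0.0, -0.0, -0.0, 1.53, -1.0], [0.0, -0.0, 0.0, -0.0, -0.0, 3.05, -1.0]]
[[0.0, -0.0, 0.0, -0.0, -0.0, 3.05, -1.0], [0.0, -0.0, 0.0, -0.0, -0.0, 3.05, -1.0], [0.0, -0.0, 0.0, -0.0, -0.0, 1.53, -1.0]]
```

{"method": "apply_moves", "body": {"deltas": [[0,0,0,0,0,-1.0,-1],[0,0,0,0,0,-3.0,-1],[0,0,0,0,0,-3.6,-1],[0,0,0,0,0,-3.6,-1],[0,0,0,0,0,-1.5,-1]]}}

```text
time: 3.2
eef_pos: [0.4854, -0.1463, 0.1939]
tool_rot: [3.141, -0.006, -0.28]
ft_force: [0.8, 0.3, -1.2]
grip_width: 0.0452
```

{"method": "apply_moves", "body": {"deltas": [[0,0,0.37,0.24,-1.55,0,-1],[0,0,0.74,0.39,-3.12,0,-1],[0,0,0.74,0.18,-3.14,0,-1],[0,0,0.74,-0.02,-3.14,0,-1],[0,0,0.74,-0.22,-3.13,0,-1]]}}

```text
time: 3.62
eef_pos: [0.544, -0.0165, 0.1881]
tool_rot: [3.141, 0.001, -0.574]
ft_force: [0.7, -0.0, -2.6]
grip_width: 0.0451
```

{"method": "apply_moves", "body": {"deltas": [[0,0,0.74,-0.42,-3.11,0,-1],[0,0,0.74,-0.62,-3.08,0,-1],[0,0,0.37,-0.41,-1.52,0,-1],[0,0,0,0,0,0,-1],[0,0,0,0,0,0,-1]]}}

```text
time: 4.03
eef_pos: [0.5769, 0.0541, 0.1876]
tool_rot: [3.14, 0.002, -0.729]
ft_force: [-1.2, -0.3, -3.1]
grip_width: 0.045
```

{"method": "apply_moves", "body": {"deltas": [[0,0,0,0,0,0,-1],[0,0,0,0,0,0,-1]]}}

```text
time: 4.2
eef_pos: [0.5769, 0.0524, 0.1884]
tool_rot: [3.141, 0.0, -0.732]
ft_force: [0.3, -0.9, -2.7]
grip_width: 0.0451
```

```bash
python3 plan.py '[[0.578,0.0533,0.068,-41.96,-1]]' 3; python3 -c "
from h import *
s=env.state();print(s['ft_force'],s['ft_torque'],s['grip_width'],s['qpos'])"
```

```text
from [0.5769 0.0524 0.1884] -42.0
[[0.0, 0.0, -0.0, 0.0, -0.02, 1.5, -1.0], [0.0, 0.0, -0.0, 0.01, -0.04, 3.01, -1.0], [0.0, 0.0, -0.0, 0.01, -0.04, 3.01, -1.0], [0.0, 0.0, -0.0, 0.01, -0.04, 3.01, -1.0], [0.0, 0.0, -0.0, 0.0, -0.02, 1.5, -1.0]]
[ 0.28605137 -0.93708559 -2.65467339] [-0.04733802  0.02875625  0.03627452] 0.04514254894266412 [ 3.20752546e-02  3.12768199e-02  1.36864891e+00 -4.40540263e-04
  1.74230956e+00  2.33523296e+00]
```

{"method": "apply_moves", "body": {"deltas": [[0,0,0,0,-0.04,1.5,-1],[0,0,0.0,0.01,-0.05,3.5,-1],[0,0,0,0.01,-0.04,3.5,-1],[0,0,0,0,-0.01,2.5,-1],[0,0,0,0,0,0.8,-1]]}}

```text
time: 4.62
eef_pos: [0.5753, 0.053, 0.065]
tool_rot: [3.136, 0.006, -0.733]
ft_force: [-0.9, 0.8, -3.6]
grip_width: 0.0449
```

{"method": "apply_moves", "body": {"deltas": [[0,0,0,0,0,0.3,-1],[0,0,0,0,0,0,-1],[0,0,0,0,0,0,-1]]}}

```text
time: 4.87
eef_pos: [0.5796, 0.054, 0.07]
tool_rot: [-3.139, -0.003, -0.732]
ft_force: [0.3, -0.2, -1.8]
grip_width: 0.0454
```

{"method": "apply_moves", "body": {"deltas": [[0,0,0,0,0,0.1,-1],[0,0,0,0,0,0.1,-1],[0,0,0,0,0,0.1,-1]]}}

```text
time: 5.12
eef_pos: [0.5791, 0.0543, 0.0659]
tool_rot: [-3.14, -0.002, -0.732]
ft_force: [0.2, -0.5, -2.6]
grip_width: 0.0449
```

{"method": "apply_moves", "body": {"deltas": [[0,0,0,0,0.1,0.05,-1],[0,0,0,0,0.05,0.05,-1],[0,0,0,0,0,0.05,-1],[0,0,0,0,0,0.05,-1],[0,0,0,0,0,0.05,-1]]}}

```text
time: 5.53
eef_pos: [0.5774, 0.0531, 0.063]
tool_rot: [-3.141, -0.0, -0.732]
ft_force: [-5.2, -0.4, 6.3]
grip_width: 0.0452
```

{"method": "apply_moves", "body": {"deltas": [[0,0,0,0,0,-0.05,0.2],[0,0,0,0,0,0,1],[0,0,0,0,0,0,1],[0,0,0,0,0,0,1],[0,0,0,0,0,0,1]]}}

```text
time: 5.95
eef_pos: [0.5775, 0.0532, 0.0625]
tool_rot: [-3.141, -0.0, -0.732]
ft_force: [-0.3, -0.1, 0.6]
grip_width: 0.0855
```

{"method": "apply_moves", "body": {"deltas": [[0,0,0,0,0,-1,1],[0,0,0,0,0,-3,1],[0,0,0,0,0,-4,1],[0,0,0,0,0,-3,1],[0,0,0,0,0,-1.5,1]]}}

```text
time: 6.37
eef_pos: [0.5787, 0.0533, 0.1939]
tool_rot: [-3.136, -0.006, -0.732]
ft_force: [0.0, 0.0, -0.0]
grip_width: 0.0853
```

```bash
python3 plan.py '[[0.6,-0.2535,0.18,100.9,1]]' 3.8
```

```text
from [0.5787 0.0533 0.1939] -41.9
[[0.0, -0.0, -0.49, 0.38, 0.37, 0.02, 1.0], [0.0, -0.0, -0.98, 0.73, 0.77, 0.05, 1.0], [0.0, -0.0, -0.98, 0.66, 0.83, 0.05, 1.0], [0.0, -0.0, -0.98, 0.59, 0.88, 0.05, 1.0], [0.0, -0.0, -0.98, 0.51, 0.93, 0.05, 1.0]]
[[0.0, -0.0, -0.98, 0.43, 0.97, 0.05, 1.0], [0.0, -0.0, -0.98, 0.34, 1.0, 0.05, 1.0], [0.0, -0.0, -0.98, 0.26, 1.03, 0.05, 1.0], [0.0, -0.0, -0.98, 0.17, 1.05, 0.05, 1.0], [0.0, -0.0, -0.98, 0.08, 1.06, 0.05, 1.0]]
[[0.0, -0.0, -0.98, -0.01, 1.06, 0.05, 1.0], [0.0, -0.0, -0.98, -0.1, 1.06, 0.05, 1.0], [0.0, -0.0, -0.98, -0.19, 1.04, 0.05, 1.0], [0.0, -0.0, -0.98, -0.28, 1.02, 0.05, 1.0], [0.0, -0.0, -0.98, -0.37, 0.99, 0.05, 1.0]]
[[0.0, -0.0, -0.98, -0.45, 0.96, 0.05, 1.0], [0.0, -0.0, -0.98, -0.53, 0.92, 0.05, 1.0], [0.0, -0.0, -0.98, -0.61, 0.87, 0.05, 1.0], [0.0, -0.0, -0.98, -0.68, 0.81, 0.05, 1.0], [0.0, -0.0, -0.98, -0.75, 0.75, 0.05, 1.0]]
[[0.0, -0.0, -0.98, -0.81, 0.69, 0.05, 1.0], [0.0, -0.0, -0.98, -0.86, 0.61, 0.05, 1.0], [0.0, -0.0, -0.98, -0.91, 0.54, 0.05, 1.0], [0.0, -0.0, -0.98, -0.96, 0.46, 0.05, 1.0], [0.0, -0.0, -0.98, -0.99, 0.38, 0.05, 1.0]]
[[0.0, -0.0, -0.98, -1.02, 0.29, 0.05, 1.0], [0.0, -0.0, -0.98, -1.04, 0.2, 0.05, 1.0], [0.0, -0.0, -0.98, -1.05, 0.11, 0.05, 1.0], [0.0, -0.0, -0.98, -1.06, 0.02, 0.05, 1.0], [0.0, -0.0, -0.49, -0.53, -0.03, 0.02, 1.0]]
```

```bash
python3 plan.py '[[0.5987,-0.1325,0.18,13.6,1]]' 3.8
```

```text
from [0.5787 0.0533 0.1939] -41.9
[[-0.0, -0.01, -0.93, 1.16, 1.04, 0.12, 1.0], [-0.0, -0.01, -0.93, 1.07, 1.13, 0.12, 1.0], [-0.0, -0.01, -0.93, 0.97, 1.21, 0.12, 1.0], [-0.0, -0.01, -0.93, 0.87, 1.29, 0.11, 1.0], [-0.0, -0.01, -0.93, 0.77, 1.36, 0.11, 1.0]]
[[-0.0, -0.01, -0.93, 0.65, 1.41, 0.11, 1.0], [-0.0, -0.01, -0.93, 0.54, 1.46, 0.11, 1.0], [-0.0, -0.01, -0.93, 0.42, 1.5, 0.11, 1.0], [-0.0, -0.01, -0.93, 0.29, 1.53, 0.11, 1.0], [-0.0, -0.01, -0.93, 0.17, 1.55, 0.11, 1.0]]
[[-0.0, -0.01, -0.93, 0.04, 1.56, 0.11, 1.0], [-0.0, -0.01, -0.93, -0.08, 1.56, 0.11, 1.0]]
```

{"method": "apply_moves", "body": {"deltas": [[0,0,-0.93,1.16,1.04,0.12,1],[0,0,-0.93,1.07,1.13,0.12,1],[0,0,-0.93,0.97,1.21,0.12,1],[0,0,-0.93,0.87,1.29,0.11,1],[0,0,-0.93,0.77,1.36,0.11,1]]}}

```text
time: 6.78
eef_pos: [0.5858, -0.0248, 0.1826]
tool_rot: [-3.141, -0.001, -0.322]
ft_force: [-0.4, -0.5, -0.8]
grip_width: 0.0854
```

{"method": "apply_moves", "body": {"deltas": [[0,0,-0.93,0.65,1.41,0.11,1],[0,0,-0.93,0.54,1.46,0.11,1],[0,0,-0.93,0.42,1.5,0.11,1],[0,0,-0.93,0.29,1.53,0.11,1],[0,0,-0.93,0.17,1.55,0.11,1]]}}

```text
time: 7.2
eef_pos: [0.5941, -0.1024, 0.177]
tool_rot: [3.141, -0.001, 0.084]
ft_force: [-0.4, 0.2, -0.9]
grip_width: 0.085
```

{"method": "apply_moves", "body": {"deltas": [[0,0,-0.93,0.04,1.56,0.11,1],[0,0,-0.93,-0.08,1.56,0.11,1],[0,0,0,0,0,0,1],[0,0,0,0,0,0,1]]}}

```text
time: 7.53
eef_pos: [0.5974, -0.1331, 0.1744]
tool_rot: [-3.141, -0.0, 0.239]
ft_force: [-0.7, 1.3, -0.4]
grip_width: 0.0855
```

```bash
cat > ov.py <<'E'
from meas import *
import sys
th=np.radians(-86.96); d=np.array([np.cos(th),np.sin(th)]); n=np.array([-np.sin(th),np.cos(th)])
D=np.array([.7472,.063]); C=np.array([.5773,.0540])
def part(c,a,t):
    a=np.radians(a); u=np.array([np.cos(a),np.sin(a)]); v=np.array([-u[1],u[0]]); q=np.linspace(0,2*np.pi,40)
    B=np.array([[*(c+u*i*t/2+v*j*.023),z] for z in(.054,.1) for i,j in((-1,-1),(-1,1),(1,1),(1,-1))])
    return [B[[0,1,2,3,0]],B[[4,5,6,7,4]]]+[B[[i,i+4]] for i in range(4)]+[np.array([[*(c+.025*np.array([np.cos(k),np.sin(k)])),.020] for k in q])]
GOAL=dict(splitter=(C,-41.96,.012),lens=(D-.105*n,3.04,.012),adj=(C-.1*n,3.04,.019),plain=(C+.1*d,93.04,.014))
def overlay(ims,names,win,f=4):
    """win: {cam:(u0,v0,w,h)} raw px; goal wireframes and optical lines"""
    L=sum((part(*GOAL[k]) for k in names),[])
    L+=[np.array([[*(C-.13*d),.077],[*(C+.12*d),.077]]),np.array([[*(D-.03*n),.077],[*(C-.12*n),.077]])]
    o=[]
    for k,(u,v,w,h) in win.items():
        im=cv2.resize(ims[k],None,fx=f,fy=f,interpolation=cv2.INTER_CUBIC)
        for l in L: cv2.polylines(im,[np.int32(np.round((project(k,l)*f+f/2-.5)*16))],False,(0,255,255),1,shift=4)
        o.append(im[v*f:(v+h)*f,u*f:(u+w)*f])
    return np.hstack(o)
def snap(tag):
    r={}
    for k in("top","side"): r[k]=imaging.get_image(k)[:,:,::-1].copy(); cv2.imwrite(f"pics/raw_{k}{tag}.png",r[k])
    return r
E
python3 - <<'E'
from ov import *
i=snap(2); print(env.state()['eef_pos'],env.state()['tool_rot'])
g=(.5773,.0540,np.radians(-42))
print(fit(dict(top=i['top']),RED,.012,g),fit(i,RED,.012,g))
c=project("top",[[*C,.077]])[0]; s=project("side",[[*C,.077]])[0]; print(c,s)
W={k:(int(p[0])-33,int(p[1])-37,66,74) for k,p in(("top",c),("side",s))}
cv2.imwrite("pics/o2.png",overlay(i,["splitter"],W,6))
E
```

```text
[ 0.59745035 -0.1320109   0.1745117 ] [-3.14136001e+00 -5.69836262e-04  2.40726945e-01]
(np.float64(0.5775614856954354), np.float64(0.05502120887634893), np.float64(-44.59388699554149), np.float64(0.17754569190600522)) (np.float64(0.5762306485659358), np.float64(0.05359388511240391), np.float64(-44.43285327025614), np.float64(0.5163967143013314))
[208.32395559 173.91807529] [225.42661347 209.16612025]
```

View pics/o2.png

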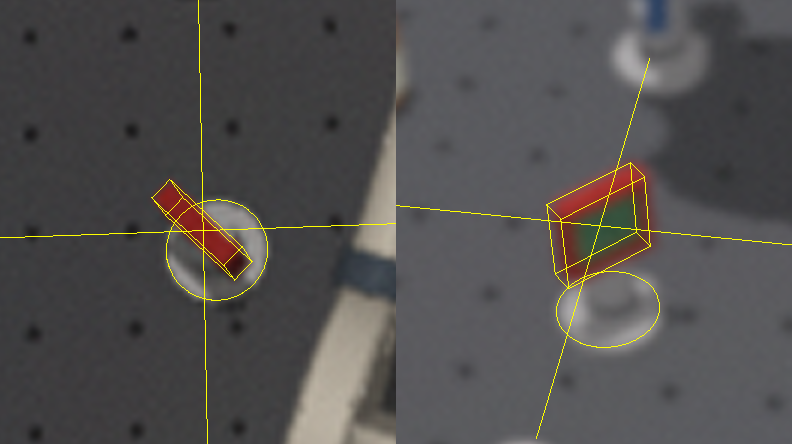

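{"method": "apply_moves", "body": {"deltas": [[0,0,0,0.05,0,1.5,1],[0,0,0,0.05,0,3.0,1],[0,0,0,0,0,3.0,1],[0,0,0,0,0,2.0,1],[0,0,0,0,0,1.0,1]]}}

```text
time: 8.05
eef_pos: [0.5967, -0.1308, 0.0653]
tool_rot: [-3.139, 0.004, 0.242]
ft_force: [0.2, 0.7, -0.3]
grip_width: 0.0857
```

{"method": "apply_moves", "body": {"deltas": [[0,0,0,0,0,0.5,1],[0,0,0,0,0,0.2,1],[0,0,0,0,0,0,1],[0,0,0,0,0,0,1]]}}

```text
time: 8.38
eef_pos: [0.5993, -0.1325, 0.064]
tool_rot: [3.14, -0.003, 0.242]
ft_force: [-0.5, -0.2, 0.4]
grip_width: 0.0854
```

{"method": "apply_moves", "body": {"deltas": [[0,0,0,0,0,0,-1],[0,0,0,0,0,0,-1],[0,0,0,0,0,0,-1],[0,0,0,0,0,0,-1],[0,0,0,0,0,0,-1]]}}

```text
time: 8.8
eef_pos: [0.5988, -0.1327, 0.0629]
tool_rot: [3.141, -0.001, 0.242]
ft_force: [0.8, -0.2, 4.2]
grip_width: 0.0449
```

{"method": "apply_moves", "body": {"deltas": [[0,0,0,0,0,0,-1],[0,0,0,0,0,0,-1]]}}

```text
time: 8.97
eef_pos: [0.5988, -0.1327, 0.0629]
tool_rot: [3.141, -0.001, 0.242]
ft_force: [0.3, 0.6, 5.8]
grip_width: 0.045
```

```bash
python3 plan.py '[[0.598,-0.132,0.19,13.6,-1],[0.6423,0.0574,0.19,3.04,-1]]' 3
```

```text
from [ 0.5988 -0.1327  0.0629] 13.9
[[0.0, -0.0, 0.01, -0.01, -0.01, -1.59, -1.0], [0.0, -0.0, 0.01, -0.01, -0.02, -3.18, -1.0], [0.0, -0.0, 0.01, -0.01, -0.02, -3.18, -1.0], [0.0, -0.0, 0.01, -0.01, -0.02, -3.18, -1.0], [0.0, -0.0, 0.01, -0.01, -0.01, -1.59, -1.0]]
[[0.0, -0.0, 0.18, 0.73, -1.45, 0.0, -1.0], [0.0, -0.0, 0.35, 1.42, -2.92, 0.0, -1.0], [0.0, -0.0, 0.35, 1.33, -2.96, 0.0, -1.0], [0.0, -0.0, 0.35, 1.23, -3.0, 0.0, -1.0], [0.0, -0.0, 0.35, 1.14, -3.03, 0.0, -1.0]]
[[0.0, -0.0, 0.35, 1.05, -3.07, 0.0, -1.0], [0.0, -0.0, 0.18, 0.48, -1.55, 0.0, -1.0]]
```

{"method": "apply_moves", "body": {"deltas": [[0,0,0,0,0,-1.0,-1],[0,0,0,0,0,-3.0,-1],[0,0,0,0,0,-3.6,-1],[0,0,0,0,0,-3.6,-1],[0,0,0,0,0,-1.5,-1]]}}

```text
time: 9.38
eef_pos: [0.5992, -0.1324, 0.1946]
tool_rot: [3.139, -0.005, 0.242]
ft_force: [0.1, -0.1, -0.7]
grip_width: 0.045
```

{"method": "apply_moves", "body": {"deltas": [[0,0,0.19,0.7,-1.47,0,-1],[0,0,0.37,1.36,-2.96,0,-1],[0,0,0.37,1.3,-2.98,0,-1],[0,0,0.37,1.22,-3.02,0,-1],[0,0,0.37,1.14,-3.05,0,-1]]}}

```text
time: 9.8
eef_pos: [0.6294, 0.0122, 0.1882]
tool_rot: [-3.141, 0.002, 0.094]
ft_force: [1.6, -0.4, -1.7]
grip_width: 0.0451
```

{"method": "apply_moves", "body": {"deltas": [[0,0,0.37,1.04,-3.09,0,-1],[0,0,0.18,0.48,-1.56,0,-1],[0,0,0,0,0,0,-1],[0,0,0,0,0,0,-1],[0,0,0,0,0,0,-1]]}}

```text
time: 10.22
eef_pos: [0.6406, 0.0577, 0.1884]
tool_rot: [3.141, 0.002, 0.049]
ft_force: [0.1, 0.0, -1.9]
grip_width: 0.0454
```

```bash
python3 plan.py '[[0.6423,0.0574,0.075,3.04,-1]]' 3
```

```text
from [0.6406 0.0577 0.1884] 2.8
[[0.0, 0.0, -0.01, 0.03, 0.01, 1.89, -1.0], [0.0, 0.01, -0.02, 0.06, 0.01, 3.78, -1.0], [0.0, 0.01, -0.02, 0.06, 0.01, 3.78, -1.0], [0.0, 0.0, -0.01, 0.03, 0.01, 1.89, -1.0]]
```

{"method": "apply_moves", "body": {"deltas": [[0,0,-0.02,0.02,0,1.5,-1],[0,0,-0.02,0.02,0,3.0,-1],[0,0,0,0.01,0.02,3.0,-1],[0,0,0,0,0.02,2.5,-1],[0,0,0,0,0,1.2,-1]]}}

```text
time: 10.63
eef_pos: [0.6393, 0.0562, 0.0722]
tool_rot: [3.141, 0.007, 0.05]
ft_force: [-1.2, 0.2, -3.5]
grip_width: 0.0449
```

{"method": "apply_moves", "body": {"deltas": [[0,0,0,0,0,0.6,-1],[0,0,0,0,0,0,-1],[0,0,0,0,0,0,-1],[0,0,0,0,0,0,-1],[0,0,0,0,0,0,-1]]}}

```text
time: 11.05
eef_pos: [0.6427, 0.0579, 0.0735]
tool_rot: [-3.142, -0.004, 0.052]
ft_force: [-0.0, 0.6, -1.7]
grip_width: 0.0449
```

{"method": "apply_moves", "body": {"deltas": [[0,0,0,-0.04,0.05,0.2,-1],[0,0,0,0,0,0.2,-1],[0,0,0,0,0,0.2,-1],[0,0,0,0,0,0.15,-1],[0,0,0,0,0,0.1,-1]]}}

```text
time: 11.47
eef_pos: [0.6412, 0.0574, 0.0629]
tool_rot: [-3.142, -0.0, 0.052]
ft_force: [-2.9, -0.3, 4.8]
grip_width: 0.0451
```

{"method": "apply_moves", "body": {"deltas": [[0,0,0,0,0,0.1,-1],[0,0,0,0,0,0.05,-1],[0,0,0,0,0,0.05,-1],[0,0,0,0,0,0,-1]]}}

```text
time: 11.8
eef_pos: [0.6413, 0.0574, 0.0629]
tool_rot: [-3.142, -0.001, 0.052]
ft_force: [-6.2, -1.2, 8.5]
grip_width: 0.045
```

{"method": "apply_moves", "body": {"deltas": [[0,0,0,0.05,0,-0.15,-1],[0,0,0,0.05,0,0,-1],[0,0,0,0,0,0,0.2],[0,0,0,0,0,0,1],[0,0,0,0,0,0,1]]}}

```text
time: 12.22
eef_pos: [0.6422, 0.0575, 0.0616]
tool_rot: [3.142, 0.0, 0.052]
ft_force: [-0.8, 0.5, -0.2]
grip_width: 0.0738
```

{"method": "apply_moves", "body": {"deltas": [[0,0,0,0,0,0,1],[0,0,0,0,0,0,1],[0,0,0,0,0,-1,1],[0,0,0,0,0,-3,1],[0,0,0,0,0,-4,1]]}}

```text
time: 12.63
eef_pos: [0.6401, 0.0574, 0.1388]
tool_rot: [-3.141, 0.008, 0.052]
ft_force: [0.9, 0.6, -0.4]
grip_width: 0.0857
```

{"method": "apply_moves", "body": {"deltas": [[0,0,0,0,0,-3,1],[0,0,0,0,0,-1.5,1],[0,0,0,0,0,0,1]]}}

```text
time: 12.88
eef_pos: [0.6441, 0.0576, 0.1943]
tool_rot: [3.141, -0.01, 0.052]
ft_force: [-0.3, 0.1, 0.9]
grip_width: 0.0856
```

```bash
python3 plan.py '[[0.483,-0.26,0.185,56.8,1]]' 3.8
```

```text
from [0.6441 0.0576 0.1943] 3.0
[[0.0, -0.0, -0.49, -0.81, 1.4, 0.03, 1.0], [0.01, -0.01, -0.98, -1.73, 2.74, 0.07, 1.0], [0.01, -0.01, -0.98, -1.96, 2.58, 0.07, 1.0], [0.01, -0.01, -0.98, -2.17, 2.4, 0.07, 1.0], [0.01, -0.01, -0.98, -2.37, 2.21, 0.07, 1.0]]
[[0.01, -0.01, -0.98, -2.55, 2.0, 0.07, 1.0], [0.01, -0.01, -0.98, -2.71, 1.77, 0.07, 1.0], [0.01, -0.01, -0.98, -2.85, 1.53, 0.07, 1.0], [0.01, -0.01, -0.98, -2.97, 1.28, 0.07, 1.0], [0.01, -0.01, -0.98, -3.07, 1.03, 0.07, 1.0]]
[[0.01, -0.01, -0.98, -3.15, 0.76, 0.07, 1.0], [0.0, -0.0, -0.49, -1.6, 0.24, 0.04, 1.0]]
```

{"method": "apply_moves", "body": {"deltas": [[0,0,-0.49,-0.81,1.4,0.03,1],[0,0,-0.98,-1.73,2.74,0.07,1],[0,0,-0.98,-1.96,2.58,0.07,1],[0,0,-0.98,-2.17,2.4,0.07,1],[0,0,-0.98,-2.37,2.21,0.07,1]]}}

```text
time: 13.3
eef_pos: [0.575, -0.0734, 0.1826]
tool_rot: [-3.141, 0.001, 0.442]
ft_force: [0.2, -0.4, -0.0]
grip_width: 0.0855
```

{"method": "apply_moves", "body": {"deltas": [[0,0,-0.98,-2.55,2.0,0.07,1],[0,0,-0.98,-2.71,1.77,0.07,1],[0,0,-0.98,-2.85,1.53,0.07,1],[0,0,-0.98,-2.97,1.28,0.07,1],[0,0,-0.98,-3.07,1.03,0.07,1]]}}

```text
time: 13.72
eef_pos: [0.5017, -0.2179, 0.1794]
tool_rot: [-3.14, 0.0, 0.869]
ft_force: [1.1, -0.2, -0.0]
grip_width: 0.0854
```

{"method": "apply_moves", "body": {"deltas": [[0,0,-0.98,-3.15,0.76,0.07,1],[0,0,-0.49,-1.6,0.24,0.04,1],[0,0,0,0,0,0,1],[0,0,0,0,0,0,1],[0,0,0,0,0,0,1]]}}

```text
time: 14.13
eef_pos: [0.4811, -0.2594, 0.1787]
tool_rot: [-3.141, -0.001, 0.992]
ft_force: [-0.5, -0.1, -0.1]
grip_width: 0.0855
```

```bash
python3 - <<'E'
from ov import *
i=snap(3); s=env.state(); print(s['eef_pos'],np.degrees(s['tool_rot'][2]))
g=(.6423,.0574,np.radians(3))
print(fit(dict(top=i['top']),BLUE,.012,g))
p=project("top",[[.61,.055,.077]])[0]; q=project("side",[[.61,.055,.077]])[0]
W={k:(int(p[0])-33,int(p[1])-45,66,90) for k,p in(("top",p),("side",q))}
cv2.imwrite("pics/o3.png",overlay(i,["splitter","lens"],W,6))
E
python3 plan.py '[[0.483,-0.26,0.185,56.8,1]]'
```

```text
[ 0.48147564 -0.25907333  0.17902233] 56.92461459167134
(np.float64(0.6455407407407407), np.float64(0.05878888888888889), np.float64(1.2758214498378009), np.float64(0.40602836879432624))
from [ 0.4815 -0.2591  0.179 ] 56.9
[[-0.01, -0.0, 0.02, 0.01, 0.18, -0.6, 1.0]]
```

View pics/o3.png

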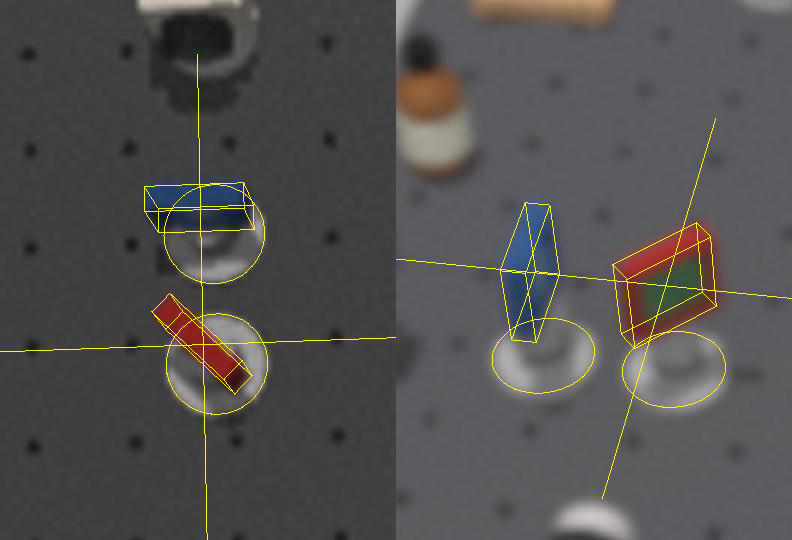

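{"method": "apply_moves", "body": {"deltas": [[0,0,0,0,0.1,1.5,1],[0,0,0,0,0.1,3.0,1],[0,0,0,0,0,3.0,1],[0,0,0,0,0,2.2,1],[0,0,0,0,0,1.0,1]]}}

```text
time: 14.65
eef_pos: [0.4816, -0.2591, 0.0681]
tool_rot: [-3.136, -0.0, 0.994]
ft_force: [0.4, -0.2, -0.2]
grip_width: 0.0852
```

{"method": "apply_moves", "body": {"deltas": [[0,0,0,0,0,0.5,1],[0,0,0,0,0,0.3,1],[0,0,0,0,0,0,1],[0,0,0,0,0,0,1]]}}

```text
time: 14.98
eef_pos: [0.4836, -0.2616, 0.066]
tool_rot: [3.139, -0.0, 0.993]
ft_force: [0.2, 0.6, 0.4]
grip_width: 0.0855
```

{"method": "apply_moves", "body": {"deltas": [[0,0,0,0,0,0,-1],[0,0,0,0,0,0,-1],[0,0,0,0,0,0,-1],[0,0,0,0,0,0,-1],[0,0,0,0,0,0,-1]]}}

```text
time: 15.4
eef_pos: [0.4838, -0.2619, 0.066]
tool_rot: [3.138, -0.0, 0.993]
ft_force: [1.8, -1.6, 5.4]
grip_width: 0.0483
```

{"method": "apply_moves", "body": {"deltas": [[0,0,0,0,0,0,-1],[0,0,0,0,0,0,-1]]}}

```text
time: 15.57
eef_pos: [0.4838, -0.262, 0.066]
tool_rot: [3.138, -0.0, 0.993]
ft_force: [0.4, -0.3, 5.9]
grip_width: 0.0482
```

```bash
python3 plan.py '[[0.4774,0.0487,0.063,3.04,-1]]' 3
```

```text
from [ 0.4838 -0.262   0.066 ] 56.9
[[0.0, -0.0, 0.49, 1.17, -0.8, 0.01, -1.0], [0.0, -0.0, 0.98, 2.26, -1.69, 0.02, -1.0], [0.0, -0.0, 0.98, 2.11, -1.88, 0.02, -1.0], [0.0, -0.0, 0.98, 1.94, -2.05, 0.02, -1.0], [0.0, -0.0, 0.98, 1.76, -2.21, 0.02, -1.0]]
[[0.0, -0.0, 0.98, 1.57, -2.35, 0.02, -1.0], [0.0, -0.0, 0.98, 1.36, -2.48, 0.02, -1.0], [0.0, -0.0, 0.98, 1.14, -2.58, 0.02, -1.0], [0.0, -0.0, 0.98, 0.92, -2.67, 0.02, -1.0], [0.0, -0.0, 0.98, 0.69, -2.74, 0.02, -1.0]]
[[0.0, -0.0, 0.98, 0.45, -2.79, 0.02, -1.0], [0.0, -0.0, 0.49, 0.1, -1.41, 0.01, -1.0]]
```

```bash
python3 - <<'E'
from ov import *
i=snap(4); print(env.state()['ft_torque'])
o=[]
for k in("top","side"):
    p=project(k,[[.483,-.262,.08]])[0]; u,v=int(p[0])-28,int(p[1])-34
    o.append(cv2.resize(i[k][v:v+64,u:u+56],None,fx=7,fy=7,interpolation=cv2.INTER_CUBIC))
cv2.imwrite("pics/g4.png",np.hstack(o))
E
```

```text
[-0.27871894 -0.53726644 -0.0138109 ]
```

View pics/g4.png

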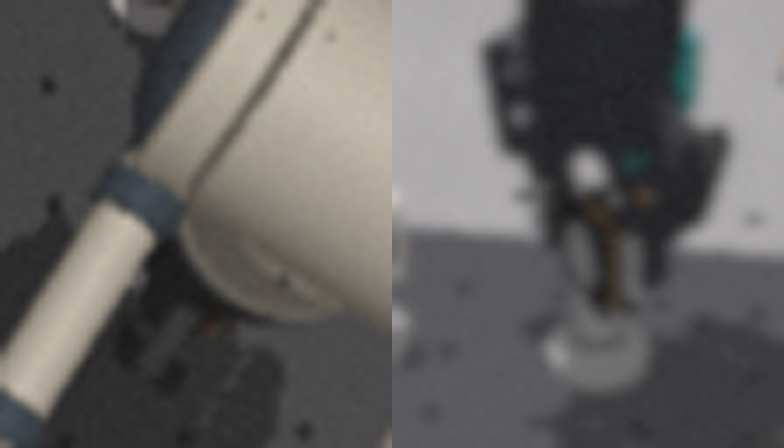

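{"method": "apply_moves", "body": {"deltas": [[0,0,0,0,0,-1.0,-1],[0,0,0,0,0,-3.0,-1],[0,0,0,0,0,-3.6,-1],[0,0,0,0,0,-3.6,-1],[0,0,0,0,0,-1.5,-1]]}}

```text
time: 16.08
eef_pos: [0.4831, -0.2615, 0.1964]
tool_rot: [3.137, -0.0, 0.993]
ft_force: [1.1, -0.5, -1.6]
grip_width: 0.0483
```

{"method": "apply_moves", "body": {"deltas": [[0,0,0.49,1.17,-0.8,0,-1],[0,0,0.98,2.26,-1.69,0,-1],[0,0,0.98,2.11,-1.88,0,-1],[0,0,0.98,1.94,-2.05,0,-1],[0,0,0.98,1.76,-2.21,0,-1]]}}

```text
time: 16.5
eef_pos: [0.4789, -0.1328, 0.1903]
tool_rot: [-3.139, 0.002, 0.603]
ft_force: [0.5, -0.3, -2.7]
grip_width: 0.0486
```

{"method": "apply_moves", "body": {"deltas": [[0,0,0.98,1.57,-2.35,0,-1],[0,0,0.98,1.36,-2.48,0,-1],[0,0,0.98,1.14,-2.58,0,-1],[0,0,0.98,0.92,-2.67,0,-1],[0,0,0.98,0.69,-2.74,0,-1]]}}

```text
time: 16.92
eef_pos: [0.476, 0.0084, 0.1905]
tool_rot: [-3.141, 0.003, 0.176]
ft_force: [0.2, -0.1, -3.8]
grip_width: 0.048
```

{"method": "apply_moves", "body": {"deltas": [[0,0,0.98,0.45,-2.79,0,-1],[0,0,0.49,0.1,-1.41,0,-1],[0,0,0,0,0,0,-1],[0,0,0,0,0,0,-1],[0,0,0,0,0,0,-1]]}}

```text
time: 17.33
eef_pos: [0.4759, 0.0489, 0.1908]
tool_rot: [3.141, 0.002, 0.053]
ft_force: [-0.3, -0.5, -2.7]
grip_width: 0.0481
```

```bash
python3 plan.py '[[0.4774,0.0487,0.076,3.04,-1]]' 3; python3 - <<'E'
from ov import *
i=snap(5); s=env.state(); x,y,z=s['eef_pos']; print(s['tool_rot'],s['ft_torque'])
o=[]
for k in("top","side"):
    p=project(k,[[x,y,z-.03]])[0]; u,v=int(p[0])-28,int(p[1])-34
    o.append(cv2.resize(i[k][v:v+75,u:u+56],None,fx=7,fy=7,interpolation=cv2.INTER_CUBIC))
cv2.imwrite("pics/g5.png",np.hstack(o))
E
```

```text
from [0.4759 0.0489 0.1908] 3.0
[[0.0, 0.0, -0.0, 0.03, 0.0, 1.91, -1.0], [0.0, 0.01, -0.0, 0.06, 0.01, 3.83, -1.0], [0.0, 0.01, -0.0, 0.05, 0.01, 3.83, -1.0], [0.0, 0.0, -0.0, 0.03, 0.0, 1.91, -1.0]]
[3.14122229e+00 9.19785506e-04 5.12682653e-02] [-0.02451146 -0.03861557  0.0121314 ]
```

View pics/g5.png

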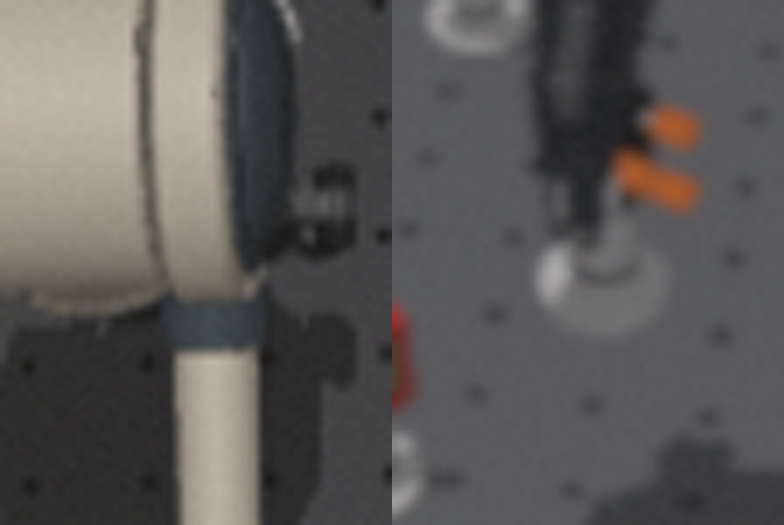

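```bash
python3 - <<'E'
from h import *
c=np.array([.4759,.0489]); z=.205
for a in(3,-5,-10,-15,-20,10):
    r=np.radians(a); u=np.array([np.cos(r),np.sin(r)])
    p=project("side",[[*(c-u*.012),z],[*(c-u*.03),z]]); d=p[1]-p[0]; print(a,d.round(2),np.degrees(np.arctan2(d[1],d[0])).round(1))
E
```

```text
3 [6.97 0.62] 5.1
-5 [6.78 1.26] 10.5
-10 [6.59 1.64] 14.0
-15 [6.36 2.02] 17.6
-20 [6.07 2.38] 21.5
10 [7.02 0.06] 0.5
```

```bash
python3 - <<'E'
from h import *
im=cv2.imread("pics/raw_side5.png"); f=4
p=project("side",[[.4759,.0489,.18]])[0]; u,v=int(p[0])-30,int(p[1])-35
i=cv2.resize(im[v:v+75,u:u+70],None,fx=f,fy=f,interpolation=cv2.INTER_CUBIC).astype(int)
k=((i[...,2]-i[...,0]>70)&(i[...,2]>110)).astype(np.uint8)
for c in cv2.findContours(k,0,2)[0]:
    if cv2.contourArea(c)>60:
        r=cv2.minAreaRect(c); pts=np.argwhere(cv2.drawContours(np.zeros_like(k),[c],-1,1,-1))[:,::-1].astype(float)
        w,V=np.linalg.eigh(np.cov(pts.T)); a=V[:,1]; print((np.array(r[0])/f+[u,v]).round(1),(np.array(r[1])/f).round(1),np.degrees(np.arctan(a[1]/a[0])).round(1))
for h in(.19,.142): print(project("side",[[.4759,.0489,h]]).round(1))
E
```

```text
[231.6 201.9] [4.2 3.2] -85.3
[298.6 186.8] [9.5 2.2] -84.4
[269.4 182.1] [11.8  4.8] 24.4
[272.3 174.1] [5.9 4.2] 18.8
[[260.6 182.3]]
[[260.9 195.8]]
```

{"method": "apply_moves", "body": {"deltas": [[0,0,0,0.02,0,1.5,-1],[0,0,0,0.02,0,3.0,-1],[0,0,0,0.01,0,3.0,-1],[0,0,0,0,0,2.5,-1],[0,0,0,0,0,1.0,-1]]}}

```text
time: 17.85
eef_pos: [0.4745, 0.0484, 0.0768]
tool_rot: [3.142, 0.007, 0.051]
ft_force: [-1.0, -0.1, -4.3]
grip_width: 0.0482
```

{"method": "apply_moves", "body": {"deltas": [[0,0,0,0,0,0.4,-1],[0,0,0,0,0,0,-1],[0,0,0,0,0,0,-1],[0,0,0,0,0,0,-1],[0,0,0,0,0,0,-1]]}}

```text
time: 18.27
eef_pos: [0.4778, 0.0495, 0.0792]
tool_rot: [3.142, -0.003, 0.052]
ft_force: [0.9, 0.4, -3.7]
grip_width: 0.0486
```

{"method": "apply_moves", "body": {"deltas": [[0,0,0,0,0.05,0.3,-1],[0,0,0,0,0.03,0.3,-1],[0,0,0,0,0,0.2,-1],[0,0,0,0,0,0.2,-1],[0,0,0,0,0,0.1,-1]]}}

```text
time: 18.68
eef_pos: [0.4767, 0.0488, 0.0662]
tool_rot: [-3.142, 0.0, 0.052]
ft_force: [-1.5, 0.4, 2.3]
grip_width: 0.0482
```

{"method": "apply_moves", "body": {"deltas": [[0,0,0,0,0,0.1,-1],[0,0,0,0,0,0.05,-1],[0,0,0,0,0,0,-1]]}}

```text
time: 18.93
eef_pos: [0.4772, 0.0488, 0.0662]
tool_rot: [-3.142, -0.001, 0.052]
ft_force: [-3.4, 0.9, 4.8]
grip_width: 0.0481
```

{"method": "apply_moves", "body": {"deltas": [[0,0,0,0.02,0,-0.12,-1],[0,0,0,0,0,0,0.2],[0,0,0,0,0,0,1],[0,0,0,0,0,0,1],[0,0,0,0,0,0,1]]}}

```text
time: 19.35
eef_pos: [0.4771, 0.0487, 0.066]
tool_rot: [3.141, -0.0, 0.052]
ft_force: [0.7, -0.6, 0.5]
grip_width: 0.0844
```

{"method": "apply_moves", "body": {"deltas": [[0,0,0,0,0,0,1],[0,0,0,0,0,-1,1],[0,0,0,0,0,-3,1],[0,0,0,0,0,-4,1],[0,0,0,0,0,-3,1]]}}

```text
time: 19.77
eef_pos: [0.477, 0.0487, 0.1791]
tool_rot: [3.142, -0.001, 0.052]
ft_force: [0.9, -0.2, -0.0]
grip_width: 0.0856
```

{"method": "apply_moves", "body": {"deltas": [[0,0,0,0,1,-1.5,1],[0,0,0,0,3,0,1],[0,0,0,0,4,0,1],[0,0,0,0,4,0,1],[0,0,0,0,3,0,1]]}}

```text
time: 20.18
eef_pos: [0.4847, -0.1035, 0.1922]
tool_rot: [3.14, -0.001, 0.052]
ft_force: [-0.4, -0.2, 0.0]
grip_width: 0.0856
```

```bash
python3 - <<'E'
from ov import *
i=snap(6); c=GOAL["adj"][0]
W={}
for k in("top","side"):
    p=project(k,[[*c,.06]])[0]; W[k]=(int(p[0])-25,int(p[1])-25,50,50)
a=overlay(i,["adj"],W,8)
W1={k:v for k,v in W.items()}
cv2.imwrite("pics/o6.png",a)
E
```

```text
(no output)
```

View pics/o6.png

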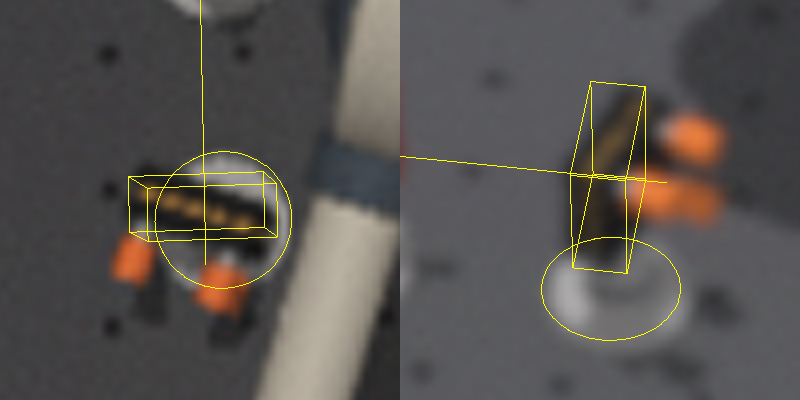

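```bash
python3 plan.py '[[0.477,0.0485,0.185,-16.3,1]]' 3.5;  python3 - <<'E'
from h import *
im=cv2.imread("pics/raw_top6.png"); f=4
p=project("top",[[.4774,.0487,.06]])[0]; u,v=int(p[0])-25,int(p[1])-25
i=cv2.resize(im[v:v+50,u:u+50],None,fx=f,fy=f,interpolation=cv2.INTER_CUBIC).astype(int)
def ang(k,amin):
    r=[]
    for c in cv2.findContours(k.astype(np.uint8),0,2)[0]:
        if cv2.contourArea(c)>amin: m=cv2.moments(c); r.append((m['m10']/m['m00']/f+u-.4,m['m01']/m['m00']/f+v-.4))
    return np.array(r)
K=ang((i[...,2]-i[...,0]>70)&(i[...,2]>130),60); P=onplane("top",K,.09); print(P.round(4)); d=P[0]-P[1]; print("edge",np.degrees(np.arctan2(d[1],d[0])))
g=(i[...,2]-i[...,0]>18)&(i[...,2]<125)&(np.arange(200)[:,None]<125); q=np.argwhere(g)[:,::-1]
P=onplane("top",q/f+[u-.4,v-.4],.1)[:,:2]; w,V=np.linalg.eigh(np.cov(P.T)); print("gold",len(q),P.mean(0),np.degrees(np.arctan2(V[1,1],V[0,1])),np.sqrt(w))
E
```

```text
from [ 0.4846 -0.105   0.1915] 2.7
[[0.0, -0.0, 0.47, -0.01, -1.92, 0.08, 1.0], [0.0, -0.0, 0.95, -0.17, -3.84, 0.16, 1.0], [0.0, -0.0, 0.95, -0.49, -3.81, 0.16, 1.0], [0.0, -0.0, 0.95, -0.8, -3.76, 0.16, 1.0], [0.0, -0.0, 0.47, -0.55, -1.84, 0.08, 1.0]]
[[0.4495 0.0414 0.09  ]
 [0.4582 0.0711 0.09  ]]
edge -106.31757033856319
gold 660 [0.47389751 0.05021609] 81.55293178707205 [0.00485723 0.01312006]
```

{"method": "apply_moves", "body": {"deltas": [[0,0,0.47,-0.01,-1.92,0,1],[0,0,0.95,-0.17,-3.84,0,1],[0,0,0.95,-0.49,-3.81,0.1,1],[0,0,0.95,-0.8,-3.76,0.1,1],[0,0,0.47,-0.55,-1.84,0.1,1]]}}

```text
time: 20.7
eef_pos: [0.4756, 0.0564, 0.1889]
tool_rot: [-3.139, -0.0, -0.28]
ft_force: [-0.1, 0.6, 0.2]
grip_width: 0.0856
```

{"method": "apply_moves", "body": {"deltas": [[0,0,0,0,0,0,1],[0,0,0,0,0,0,1],[0,0,0,0,0,0,1],[0,0,0,0,0,0,1]]}}

```text
time: 21.03
eef_pos: [0.4764, 0.0517, 0.1883]
tool_rot: [3.141, -0.0, -0.279]
ft_force: [0.5, -0.1, -0.6]
grip_width: 0.0858
```

{"method": "apply_moves", "body": {"deltas": [[0,0,-0.06,0.03,0.15,1.5,1],[0,0,0,0.02,0.13,3.2,1],[0,0,0,0,0,3.2,1],[0,0,0,0,0,2.5,1],[0,0,0,0,0,1.1,1]]}}

```text
time: 21.45
eef_pos: [0.4741, 0.0483, 0.0688]
tool_rot: [3.14, 0.006, -0.275]
ft_force: [-0.4, -1.1, -0.2]
grip_width: 0.0852
```

{"method": "apply_moves", "body": {"deltas": [[0,0,0,0,0,0.5,1],[0,0,0,0,0,0.3,1],[0,0,0,0,0,0,1],[0,0,0,0,0,0,1]]}}

```text
time: 21.78
eef_pos: [0.4771, 0.0494, 0.0668]
tool_rot: [-3.141, -0.003, -0.274]
ft_force: [0.8, 0.3, 0.1]
grip_width: 0.0854
```

{"method": "apply_moves", "body": {"deltas": [[0,0,0,0,0,0,-1],[0,0,0,0,0,0,-1],[0,0,0,0,0,0,-1],[0,0,0,0,0,0,-1],[0,0,0,0,0,0,-1]]}}

```text
time: 22.2
eef_pos: [0.4765, 0.0494, 0.066]
tool_rot: [-3.141, -0.002, -0.273]
ft_force: [-0.8, -1.3, 4.9]
grip_width: 0.0447
```

{"method": "apply_moves", "body": {"deltas": [[0,0,0,0,0,0,-1],[0,0,0,0,0,0,-1]]}}

```text
time: 22.37
eef_pos: [0.4766, 0.0494, 0.066]
tool_rot: [-3.141, -0.002, -0.274]
ft_force: [-0.4, -2.1, 6.4]
grip_width: 0.0455
```

{"method": "apply_moves", "body": {"deltas": [[0,0,0,0,0,-0.7,-1],[0,0,0,0,0,-0.8,-1],[0,0,-0.55,0.03,0.03,0,-1],[0,0,-0.8,0.03,0.03,0,-1],[0,0,-0.8,0,0,0,-1]]}}

```text
time: 22.78
eef_pos: [0.4763, 0.0489, 0.08]
tool_rot: [-3.141, 0.001, -0.083]
ft_force: [0.1, 0.2, -3.8]
grip_width: 0.0448
```

{"method": "apply_moves", "body": {"deltas": [[0,0,-0.8,0,0,0,-1],[0,0,-0.8,0,0,0,-1],[0,0,0,0,0,0,-1],[0,0,0,0,0,0,-1],[0,0,0,0,0,0,-1]]}}

```text
time: 23.2
eef_pos: [0.4763, 0.0489, 0.0798]
tool_rot: [-3.141, 0.001, 0.052]
ft_force: [0.6, -0.5, -3.8]
grip_width: 0.0453
```

{"method": "apply_moves", "body": {"deltas": [[0,0,0,0.12,0.02,0.3,-1],[0,0,0,0,0,0.3,-1],[0,0,0,0,0,0.3,-1],[0,0,0,0,0,0.2,-1],[0,0,0,0,0,0.1,-1]]}}

```text
time: 23.62
eef_pos: [0.4774, 0.0487, 0.0672]
tool_rot: [-3.142, 0.001, 0.053]
ft_force: [0.3, 0.1, -3.2]
grip_width: 0.0452
```

{"method": "apply_moves", "body": {"deltas": [[0,0,0,0,0,0.1,-1],[0,0,0,0,0,0.1,-1],[0,0,0,0,0,0,-1]]}}

```text
time: 23.87
eef_pos: [0.4778, 0.0487, 0.0661]
tool_rot: [-3.142, -0.0, 0.054]
ft_force: [-0.5, 0.2, -2.3]
grip_width: 0.0449
```

{"method": "apply_moves", "body": {"deltas": [[0,0,0,0,0,0.05,-1],[0,0,0,0,0,0.05,-1],[0,0,0,0,0,0,-1]]}}

```text
time: 24.12
eef_pos: [0.478, 0.0487, 0.066]
tool_rot: [3.142, -0.001, 0.054]
ft_force: [-2.0, 0.1, 4.3]
grip_width: 0.045
```

{"method": "apply_moves", "body": {"deltas": [[0,0,0,0,0,-0.06,-1],[0,0,0,0,0,0,0.2],[0,0,0,0,0,0,1],[0,0,0,0,0,0,1],[0,0,0,0,0,0,1]]}}

```text
time: 24.53
eef_pos: [0.4778, 0.0487, 0.0655]
tool_rot: [3.142, -0.0, 0.054]
ft_force: [-0.1, 0.5, 0.4]
grip_width: 0.0844
```

{"method": "apply_moves", "body": {"deltas": [[0,0,0,0,0,0,1],[0,0,0,0,0,-1,1],[0,0,0,0,0,-3,1],[0,0,0,0,0,-4,1],[0,0,0,0,0,-3,1]]}}

```text
time: 24.95
eef_pos: [0.4777, 0.0487, 0.1787]
tool_rot: [3.142, -0.001, 0.054]
ft_force: [-0.2, 0.0, 0.9]
grip_width: 0.0852
```

{"method": "apply_moves", "body": {"deltas": [[0,0,0,0,0,-1,1],[0,0,0,0,0,0,1],[0,0,0,0,0,0,1]]}}

```text
time: 25.2
eef_pos: [0.4778, 0.0487, 0.1857]
tool_rot: [-3.142, -0.001, 0.054]
ft_force: [-0.1, -0.4, -1.3]
grip_width: 0.0855
```

```bash
python3 plan.py '[[0.6,-0.2535,0.185,100.9,1]]' 3.8
```

```text
from [0.4778 0.0487 0.1857] 3.1
[[0.0, -0.0, -0.49, 0.26, 0.77, 0.0, 1.0], [0.0, -0.0, -0.98, 0.46, 1.56, 0.0, 1.0], [0.0, -0.0, -0.98, 0.33, 1.6, 0.0, 1.0], [0.0, -0.0, -0.98, 0.19, 1.62, 0.0, 1.0], [0.0, -0.0, -0.98, 0.05, 1.63, 0.0, 1.0]]
[[0.0, -0.0, -0.98, -0.09, 1.63, 0.0, 1.0], [0.0, -0.0, -0.98, -0.23, 1.61, 0.0, 1.0], [0.0, -0.0, -0.98, -0.36, 1.59, 0.0, 1.0], [0.0, -0.0, -0.98, -0.5, 1.55, 0.0, 1.0], [0.0, -0.0, -0.98, -0.63, 1.5, 0.0, 1.0]]
[[0.0, -0.0, -0.98, -0.76, 1.44, 0.0, 1.0], [0.0, -0.0, -0.98, -0.88, 1.37, 0.0, 1.0], [0.0, -0.0, -0.98, -0.99, 1.29, 0.0, 1.0], [0.0, -0.0, -0.98, -1.1, 1.21, 0.0, 1.0], [0.0, -0.0, -0.98, -1.2, 1.11, 0.0, 1.0]]
[[0.0, -0.0, -0.98, -1.29, 1.0, 0.0, 1.0], [0.0, -0.0, -0.98, -1.37, 0.89, 0.0, 1.0], [0.0, -0.0, -0.98, -1.44, 0.77, 0.0, 1.0], [0.0, -0.0, -0.98, -1.5, 0.64, 0.0, 1.0], [0.0, -0.0, -0.98, -1.55, 0.51, 0.0, 1.0]]
[[0.0, -0.0, -0.49, -0.79, 0.19, 0.0, 1.0]]
```

{"method": "apply_moves", "body": {"deltas": [[0,0,-0.49,0.26,0.77,0,1],[0,0,-0.98,0.46,1.56,0,1],[0,0,-0.98,0.33,1.6,0,1],[0,0,-0.98,0.19,1.62,0,1],[0,0,-0.98,0.05,1.63,0,1]]}}

```text
time: 25.62
eef_pos: [0.5043, -0.0199, 0.1826]
tool_rot: [-3.139, 0.004, 0.443]
ft_force: [-0.5, 0.6, 0.4]
grip_width: 0.0855
```

{"method": "apply_moves", "body": {"deltas": [[0,0,-0.98,-0.09,1.63,0,1],[0,0,-0.98,-0.23,1.61,0,1],[0,0,-0.98,-0.36,1.59,0,1],[0,0,-0.98,-0.5,1.55,0,1],[0,0,-0.98,-0.63,1.5,0,1]]}}

```text
time: 26.03
eef_pos: [0.5348, -0.0954, 0.1824]
tool_rot: [-3.137, 0.002, 0.87]
ft_force: [0.4, 0.8, -0.4]
grip_width: 0.0855
```

{"method": "apply_moves", "body": {"deltas": [[0,0,-0.98,-0.76,1.44,0,1],[0,0,-0.98,-0.88,1.37,0,1],[0,0,-0.98,-0.99,1.29,0,1],[0,0,-0.98,-1.1,1.21,0,1],[0,0,-0.98,-1.2,1.11,0,1]]}}

```text
time: 26.45
eef_pos: [0.5653, -0.1709, 0.1823]
tool_rot: [-3.137, -0.0, 1.298]
ft_force: [0.3, -0.1, -0.1]
grip_width: 0.0853
```

{"method": "apply_moves", "body": {"deltas": [[0,0,-0.98,-1.29,1.0,0,1],[0,0,-0.98,-1.37,0.89,0,1],[0,0,-0.98,-1.44,0.77,0,1],[0,0,-0.98,-1.5,0.64,0,1],[0,0,-0.98,-1.55,0.51,0,1]]}}

```text
time: 26.87
eef_pos: [0.5959, -0.2465, 0.1821]
tool_rot: [-3.137, -0.003, 1.726]
ft_force: [0.4, -0.5, 0.3]
grip_width: 0.0851
```

{"method": "apply_moves", "body": {"deltas": [[0,0,-0.49,-0.79,0.19,0,1],[0,0,0,0,0,0,1],[0,0,0,0,0,0,1],[0,0,0,0,0,0,1],[0,0,0,0,0,0,1]]}}

```text
time: 27.28
eef_pos: [0.5994, -0.2529, 0.1849]
tool_rot: [-3.141, -0.001, 1.764]
ft_force: [0.0, -0.2, 0.8]
grip_width: 0.0855
```

```bash
python3 plan.py '[[0.6,-0.2535,0.0645,100.9,1]]' 3.8;  python3 - <<'E'
from ov import *
i=snap(7); c=GOAL["adj"][0]
W={}
for k in("top","side"):
    p=project(k,[[*c,.06]])[0]; W[k]=(int(p[0])-25,int(p[1])-25,50,50)
cv2.imwrite("pics/o7.png",overlay(i,["adj"],W,8))
E
```

```text
from [ 0.5994 -0.2529  0.1849] 101.1
[[-0.0, -0.0, 0.01, -0.01, 0.01, 2.01, 1.0], [-0.0, -0.0, 0.01, -0.03, 0.02, 4.01, 1.0], [-0.0, -0.0, 0.01, -0.03, 0.02, 4.01, 1.0], [-0.0, -0.0, 0.01, -0.01, 0.01, 2.01, 1.0]]
```

View pics/o7.png

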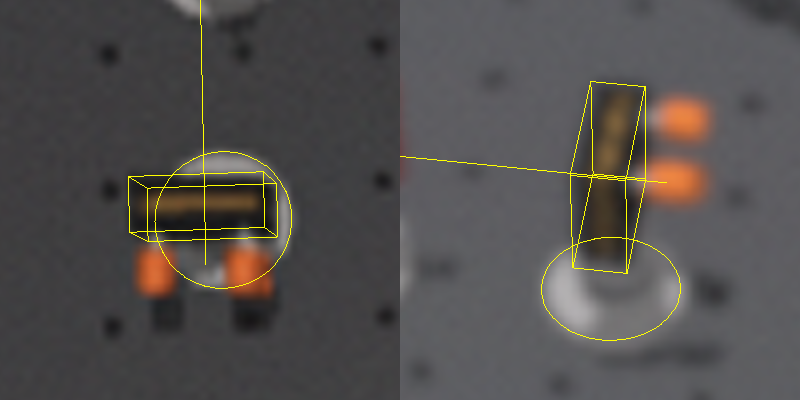

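{"method": "apply_moves", "body": {"deltas": [[0,0,0,-0.05,0.03,1.5,1],[0,0,0,0,0,3.2,1],[0,0,0,0,0,3.2,1],[0,0,0,0,0,2.4,1],[0,0,0,0,0,1.1,1]]}}

```text
time: 27.8
eef_pos: [0.5982, -0.2528, 0.0669]
tool_rot: [-3.137, -0.004, 1.764]
ft_force: [0.6, -0.4, -1.9]
grip_width: 0.0852
```

{"method": "apply_moves", "body": {"deltas": [[0,0,0,0,0,0.5,1],[0,0,0,0,0,0.2,1],[0,0,0,0,0,0,1],[0,0,0,0,0,0,1]]}}

```text
time: 28.13
eef_pos: [0.6011, -0.2546, 0.067]
tool_rot: [3.139, 0.002, 1.764]
ft_force: [0.3, 0.4, -0.1]
grip_width: 0.0857
```

{"method": "apply_moves", "body": {"deltas": [[0,0,0,0,0,0,-1],[0,0,0,0,0,0,-1],[0,0,0,0,0,0,-1],[0,0,0,0,0,0,-1],[0,0,0,0,0,0,-1]]}}

```text
time: 28.55
eef_pos: [0.6006, -0.2543, 0.0657]
tool_rot: [3.14, 0.001, 1.764]
ft_force: [0.7, -0.2, 4.2]
grip_width: 0.0453
```

{"method": "apply_moves", "body": {"deltas": [[0,0,0,0,0,0,-1],[0,0,0,0,0,0,-1]]}}

```text
time: 28.72
eef_pos: [0.6007, -0.2543, 0.0657]
tool_rot: [3.14, 0.001, 1.764]
ft_force: [1.2, 0.3, 5.4]
grip_width: 0.0451
```

```bash
python3 plan.py '[[0.5826,-0.0459,0.0635,93.04,-1]]' 3
```

```text
from [ 0.6007 -0.2543  0.0657] 101.1
[[0.0, 0.0, 0.13, 1.73, 0.19, 0.02, -1.0], [0.0, 0.0, 0.27, 3.47, 0.33, 0.03, -1.0], [0.0, 0.0, 0.27, 3.48, 0.25, 0.03, -1.0], [0.0, 0.0, 0.27, 3.48, 0.17, 0.03, -1.0], [0.0, 0.0, 0.27, 3.49, 0.09, 0.03, -1.0]]
[[0.0, 0.0, 0.27, 3.49, 0.0, 0.03, -1.0], [0.0, 0.0, 0.13, 1.74, -0.04, 0.02, -1.0]]
```

{"method": "apply_moves", "body": {"deltas": [[0,0,0,0,0,-1.0,-1],[0,0,0,0,0,-3.0,-1],[0,0,0,0,0,-3.6,-1],[0,0,0,0,0,-3.6,-1],[0,0,0,0,0,-1.5,-1]]}}

```text
time: 29.13
eef_pos: [0.6006, -0.2546, 0.1972]
tool_rot: [3.138, 0.003, 1.764]
ft_force: [0.1, 0.2, -1.3]
grip_width: 0.0451
```

{"method": "apply_moves", "body": {"deltas": [[0,0,0.13,1.71,0.19,0,-1],[0,0,0.27,3.46,0.33,0,-1],[0,0,0.27,3.47,0.25,0,-1],[0,0,0.27,3.47,0.17,0,-1],[0,0,0.27,3.48,0.09,0,-1]]}}

```text
time: 29.55
eef_pos: [0.5856, -0.0971, 0.1906]
tool_rot: [-3.139, -0.001, 1.657]
ft_force: [0.1, 0.1, -2.6]
grip_width: 0.0453
```

{"method": "apply_moves", "body": {"deltas": [[0,0,0.27,3.48,0,0,-1],[0,0,0.13,1.73,-0.04,0,-1],[0,0,0,0,0,0,-1],[0,0,0,0,0,0,-1],[0,0,0,0,0,0,-1]]}}

```text
time: 29.97
eef_pos: [0.5818, -0.0472, 0.191]
tool_rot: [-3.14, 0.0, 1.624]
ft_force: [0.1, 0.5, -2.9]
grip_width: 0.0452
```

{"method": "apply_moves", "body": {"deltas": [[0,0,0,0,0,1.5,-1],[0,0,0,0,0,3.0,-1],[0,0,0,0,0,3.0,-1],[0,0,0,0,0,2.2,-1],[0,0,0,0,0,1.0,-1]]}}

```text
time: 30.38
eef_pos: [0.5799, -0.0479, 0.0797]
tool_rot: [-3.135, -0.001, 1.622]
ft_force: [-0.0, -0.3, -3.4]
grip_width: 0.0452
```

{"method": "apply_moves", "body": {"deltas": [[0,0,0,0,0,0.4,-1],[0,0,0,0,0,0,-1],[0,0,0,0,0,0,-1],[0,0,0,0,0,0,-1],[0,0,0,0,0,0,-1]]}}

```text
time: 30.8
eef_pos: [0.5831, -0.0467, 0.0827]
tool_rot: [3.138, 0.001, 1.624]
ft_force: [-0.4, 1.0, -2.7]
grip_width: 0.0452
```

{"method": "apply_moves", "body": {"deltas": [[0,0,0,0,0,0.3,-1],[0,0,0,0,0,0.4,-1],[0,0,0,0,0,0.4,-1],[0,0,0,0,0,0.2,-1],[0,0,0,0,0,0.1,-1]]}}

```text
time: 31.22
eef_pos: [0.5816, -0.0464, 0.0656]
tool_rot: [-3.14, -0.0, 1.624]
ft_force: [-1.2, 0.4, -0.3]
grip_width: 0.045
```

{"method": "apply_moves", "body": {"deltas": [[0,0,0,0,0,0.1,-1],[0,0,0,0,0,0.1,-1],[0,0,0,0,0,0.05,-1],[0,0,0,0,0,0,-1]]}}

```text
time: 31.55
eef_pos: [0.5818, -0.0464, 0.0656]
tool_rot: [-3.141, 0.0, 1.624]
ft_force: [-4.6, 0.4, 5.6]
grip_width: 0.0453
```

{"method": "apply_moves", "body": {"deltas": [[0,0,0,0,0.05,-0.15,-1],[0,0,0,0,0,0,-1],[0,0,0,0,0,0,0.2],[0,0,0,0,0,0,1],[0,0,0,0,0,0,1]]}}

```text
time: 31.97
eef_pos: [0.5829, -0.0465, 0.0657]
tool_rot: [3.141, 0.0, 1.624]
ft_force: [-0.6, -0.2, 0.0]
grip_width: 0.0735
```

{"method": "apply_moves", "body": {"deltas": [[0,0,0,0,0,0,1],[0,0,0,0,0,0,1],[0,0,0,0,0,-1,1],[0,0,0,0,0,-3,1],[0,0,0,0,0,-4,1]]}}

```text
time: 32.38
eef_pos: [0.5806, -0.0462, 0.1429]
tool_rot: [-3.134, -0.001, 1.624]
ft_force: [0.1, -0.6, -1.0]
grip_width: 0.0856
```

{"method": "apply_moves", "body": {"deltas": [[0,0,0,0,0,-3.5,1],[0,0,0,-1,0,-2,1],[0,0,0,-4,0,0,1],[0,0,0,-4,-1,0,1],[0,0,0,-4,-2,0,1]]}}

```text
time: 32.8
eef_pos: [0.5614, -0.1763, 0.2018]
tool_rot: [3.14, 0.001, 1.626]
ft_force: [1.4, -1.3, -0.6]
grip_width: 0.0853
```

{"method": "apply_moves", "body": {"deltas": [[0,0,0,-4,-2,0,1],[0,0,0,-4,-2,0,1],[0,0,0,-2,-1,0,1],[0,0,0,0,0,0,1],[0,0,0,0,0,0,1]]}}

```text
time: 33.22
eef_pos: [0.518, -0.2731, 0.2014]
tool_rot: [3.141, 0.0, 1.621]
ft_force: [0.0, -1.2, 0.5]
grip_width: 0.0851
```

```bash
python3 - <<'E'
from ov import *
i=snap(8); print(env.state()['eef_pos'])
W={}
for k in("top","side"):
    p=project(k,[[.575,.01,.06]])[0]; W[k]=(int(p[0])-45,int(p[1])-(60 if k=="top" else 60),80,110)
cv2.imwrite("pics/o8.png",overlay(i,list(GOAL),W,5))
cv2.imwrite("pics/o9.png",cv2.resize(i['top'][95:290,90:400],None,fx=2.5,fy=2.5,interpolation=cv2.INTER_CUBIC))
E
```

```text
[ 0.51891105 -0.27131323  0.20112785]
```

View pics/o8.png

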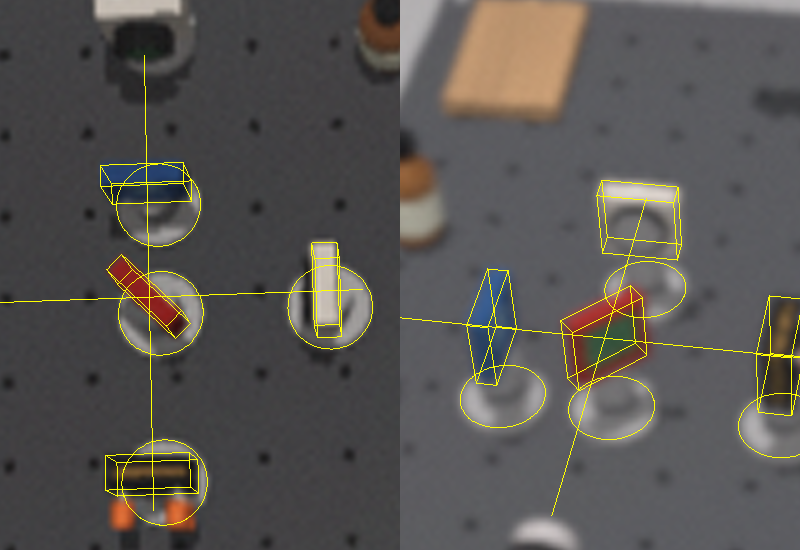

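View pics/o9.png

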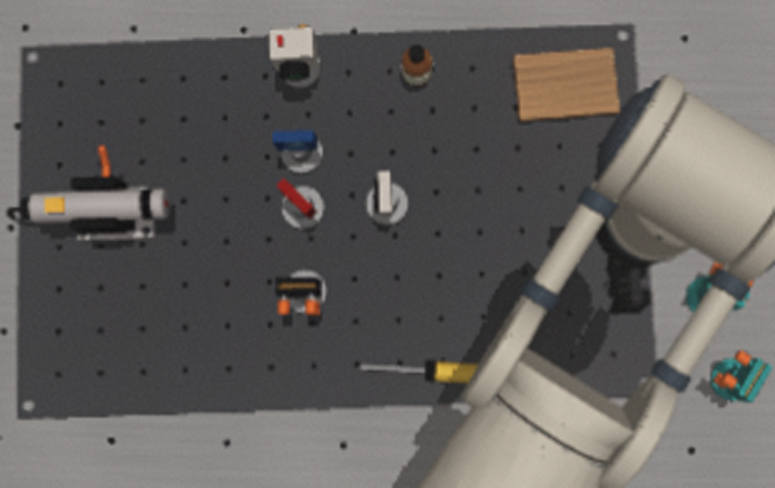

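```bash
python3 -c "
from cell import finish_job; print(finish_job())"
```

```text
the job is handed in; nothing more can be done
None
```

The interferometer is roughed out and the job is handed in at about 33 s of the 80 s allowed. The splitter went down first, then the lens, the adjustable mirror and the plain mirror. All four are standing upright and released, and the arm is clear of everything.

- **Position and angle:** in the last pictures from both cameras, the outlines drawn at the intended poses lie on all four parts to about 1–2 mm. Angles look right to within a few degrees. Both mirrors face the splitter.
- **Bystanders:** the wooden plate and the bottle are where they were. In the last picture the arm partly hides the hex driver. The part in view is unmoved, and nothing came near it.
- **Adjustable mirror, regripped:** I misread its starting angle, so the first grip held it about 19° off. The wider grip and the picture after setting it down showed this. I gripped it again square, lifted it about 14 mm, turned it and set it down. The next picture showed it lined up.
- **Checks that disagreed:** the automatic colour fit was less reliable than the outlines. For the lens it gave a position about 3 mm off and an angle about 2° off, with a poor match. For the splitter it was about 2.5° off in angle. I went by the outlines in both cases.

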